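# Fit the splined carousel on the tube mixer

### The arm

A 6-joint arm with a two-finger parallel gripper is mounted at the origin on a cart in front of the work surface, level with it; the furniture and walls round the work are solid. World frame = base frame: x ahead of the robot, y to its left, z up, the work surface at z = 0. Lengths are in m, angles in degrees, forces in N, time in s.
With the tool pointing down it reaches from about 0.4 to 0.925 m from the base axis. Payload 12.5 kg.
Tool frame: the origin (TCP) lies at the very end of the fingers, on their centre line; the grasp point (between the pads) lies 19 mm behind it; z points along the fingers, y is the line along which they close (so a half turn about z gives the same grasp; the last joint's range is limited). The gripper opens to 95 mm and grips with 3 to 60 N. Pads are 20 mm wide; open, the fingers measure 119 mm over their backs; the gripper's body (75 mm by 180 mm) begins 59 mm behind the grasp point.
Start: joints at [-70.967, 28.126, 89.318, -0, 62.55, -6.05], TCP at [0.265, -0.566, 0.215] pointing down, gripper open.
Joint ranges: [-177.58, 177.58], [-47.91, 125.51], [2.72, 160], [-65.01, 245.01], [3.68, 167.84], [-153.87, 153.87]. Speed limits (degrees/s): [127.2, 127.2, 159.86, 180, 180, 180].

### API

Orientations are given as [roll, pitch, yaw] about the fixed x, y, z axes, in that order (R = Rz(yaw) Ry(pitch) Rx(roll)).
In Python, from plant import robot gives the robot as it stands. The module is installed in compiled form; this text tells all that it offers.
- The arm moves only by the shell command python3 -m jog 'ROWS' [OPENING] [FORCE]. ROWS is JSON, a list of rows, each an object of numbers: "dx", "dy", "dz": the shift along the tool's x, y, z in cm; "ax", "ay", "az": the turn, a rotation vector about the tool's x, y, z in degrees. In form: [{"dx": .., "dy": .., "dz": .., "ax": .., "ay": .., "az": ..}, ...]. A call has 1 to 10 rows; each row shifts and turns the commanded pose from where the row before left it, along the tool's axes as they then stand; what a row does not reach is not made up. A row lasts 1/12 s, in which the tool goes at most 41.7 mm and 7.16 degrees, less where a joint would pass 70% of its speed; a pose out of reach is approached as far as the arm can. A call with a gripper value outside its range is refused whole. OPENING is the closure, from 0 (fully open) to 1 (shut), set as the call begins (- or left out, the last holds). The fingers move at their own pace and stop on an object; FORCE is the grip in N (left out, the last holds). Time passes only in rows, so rows that do not move let the fingers close. It gives the time, the measured TCP pose, the force, the opening and the grip force at its end, in the units of the state.
- robot.get_state(): the state, without advancing time (a new reading comes with each control period).
- robot.grab_frame(name): name is "scene" or "top" or "wrist"; returns a dict with "pixels" (400x640x3 uint8, red, green, blue), "range_z" (400x640 float32, m along the optical axis (not along the pixel's ray), 0 where there is no reading), "fx", "fy", "cx", "cy" (pixels), "camera_from_world" (4x4, takes a point from world to camera coordinates); the wrist camera has in their place "mount" (4x4, takes a point from camera to tool coordinates, whose origin is the TCP and whose axes are the flange's). Camera axes: x right, y up, looking along -z (the intrinsics and any distortion apply to the point x, -y, -z); pixel columns grow to the right and rows downward; lengths in m; the calibration is good to about 2 mm. The wrist camera is an equidistant fisheye: a pixel r from the principal point sees the ray r / f radians off the axis. A picture is of the moment at which its call begins: read the wrist's pose just before it.
- robot.close_job(): hands the job in; it is judged then, once.
The state is a dict: "clock": time; "joint_pos": joint angles; "qd": joint speeds; "tau": joint torques, N m; "ee_pos": TCP position; "tcp_rot": TCP orientation; "force": force on the tool from outside, world axes, zero at the start; "torque": the same for the moment, N m; "gripper_width": finger opening in m; "grasp_force": force on a finger pad.
Only numpy, scipy, OpenCV 4.12 (cv2) and the standard library are available. Lean on these libraries where they do the work, as an engineer would, in place of code of your own. Each camera call takes 0.05 s, during which the arm holds its last target. There are 200 camera calls.

### The job

Put the small tube mixer back together: set the carousel on the splined stub of the drive base, turned so that the teeth mesh and it slides down fully home, then the spacer sleeve over the stub onto the carousel's hub, then the retaining cap over the stub's tip onto the spacer, each one fully down on the one below. Leave the other things on the worktop standing where they are.

Things in the scene. Friction and masses are not known exactly. Their poses are not given: they have to be found in the camera images.
- drive_base: white square drive base of the mixer, 96 x 96 x 45 mm high, fixed to the worktop; origin: centre of its underside. The steel splined stub stands upright at its centre. Behind it, at x > 0.66, is low clutter (tray and cups up to 80 mm high). The front edge of the worktop is at about x = 0.38
- left_corner (a point): nearest corner of the big cream analyser on the left, fixed, at worktop height: treat everything with greater y and greater x as solid; likewise everything with y under -0.36 (the right analyser).
- dock_top (a point): centre of the top of the empty meter dock, a fixed white block with dark top, 166 mm long along this x axis, 74 mm wide, 38 mm high, round ends, right of the drive base
- stub_seat (a point): point on the stub's axis on top of its round shoulder (44 mm diameter, 4 mm high), 49 mm above the worktop; the carousel's underside must rest here. z up along the stub; the frame turns with it. Six equal teeth at 60 degree pitch, one along this x axis, each 5 mm wide, tips on a 30 mm circle, core 20 mm diameter, reach from here up to 24 mm
- stub_tip (a point): top of the stub, on its axis, 68 mm above the seat. From the top down: smooth tip of 14 mm diameter (its last 3 mm tapered) to 34 mm above the seat, where it widens to the plain 20 mm core at 28 mm; the spline's teeth begin at 24 mm
- stub (a joint): turn of the stub in the drive base, rad, positive anticlockwise from above, 0 = one tooth along the base's x axis. Starts anywhere from -1.5 to 1.5; stiff, about 0.15 N m of friction
- carousel: aluminium tube carousel with six forked arms, 84 mm across, 8 mm thick; origin: centre of its underside, z up through the hub; starts flat, hub up. 0.16 kg. Arms, hub flats and inner tooth gaps all face the same six directions: its x axis and every 60 degrees. It slides on when its x axis lies along any tooth of the stub, within about 6 degrees
- hub_top (a point): centre of the top of the carousel's hexagonal hub, 46 mm across flats, 38 mm above the underside; grip two facing flats, above the arms. The bore goes right through: six straight inner teeth 3.8 mm wide, tips on a 22 mm circle, stand midway between the six directions; the gaps between them reach out to a 33 mm circle
- spacer: plain steel spacer sleeve, a thick ring 40 mm outside, 17 mm bore right through, 18 mm high; origin: centre of its underside; starts flat. 60 g. It rests on the carousel's hub, its underside 38 mm above the stub seat
- spacer_mid (a point): the middle of the spacer sleeve, on its axis, 9 mm above its underside
- cap: grey round retaining cap with fluted side, 34 mm diameter, 30 mm high, closed at the top, with a 17 mm bore 20 mm deep open at the underside; origin: centre of its underside, z up; starts standing on its open end. 50 g. It rests on the spacer, its underside 56 mm above the stub seat
- sample_pot: bystander: capped white sample pot, 43 mm diameter, 84 mm high; origin: centre of its underside
- vial_box: bystander: small carton, 28 x 34 mm, 58 mm high; origin: centre of its underside
- saline_bottle: bystander: small bottle with a blue cap, 34 mm diameter, 79 mm high; origin: centre of its underside
- pill_jar: bystander: small white jar, 34 mm diameter, 46 mm high; origin: centre of its underside
- spray_bottle: bystander: spray bottle, 48 mm diameter, 184 mm high, close to the drive base; origin: centre of its underside
- meter: bystander: handheld meter, 174 x 78 x 48 mm high, lying at the far left; origin: centre of its underside, x along its length

How it is judged:
By the outcome, as a careful person would: the job done as asked, in the order asked, and still so for the second after the job is handed in, with the robot touching nothing.
It also fails if it takes over 72 s, if anything falls off the work surface, if the arm or the gripper's body presses on something with over 40 N, if the wrist force passes 120 N, or if a joint passes its speed limit or range.

## Working session

There is one attempt and no reset: what is moved stays moved. The work goes in short steps, Python scripts to look and compute and a shell command to move; the robot and the scene stay as the last step left them, time stands still between calls to the robot, and variables do not carry over. Pictures are saved under pics/ and viewed, at most 13 in all, crops included, and the job is handed in when it is done.

```bash
mkdir -p pics; cat > h.py <<'E'
import numpy as np, cv2, pickle
from plant import robot
def grab(n):
    s=robot.get_state(); f=robot.grab_frame(n); f['state']=s
    pickle.dump(f,open(f'{n}.pkl','wb')); return f
def load(n): return pickle.load(open(f'{n}.pkl','rb'))
def save(f,p,crop=None,k=1):
    im=f['pixels'][:,:,::-1]
    if crop: im=im[crop[1]:crop[3],crop[0]:crop[2]]
    if k!=1: im=cv2.resize(im,None,fx=k,fy=k,interpolation=cv2.INTER_CUBIC)
    cv2.imwrite(p,im)
def ray(f,u,v):
    W=np.linalg.inv(f['camera_from_world']); u=np.asarray(u,float); v=np.asarray(v,float)
    d=np.stack([(u-f['cx'])/f['fx'],-(v-f['cy'])/f['fy'],-np.ones_like(u)],-1)
    return W[:3,3], d@W[:3,:3].T
def onz(f,u,v,z):
    o,d=ray(f,u,v); return o+d*((z-o[2])/d[...,2])[...,None]
def depthpt(f,u,v):
    o,d=ray(f,u,v); return o+d*f['range_z'][np.asarray(v,int),np.asarray(u,int)][...,None]
E
python3 - <<'E'
from h import *
for n in('scene','top'):
    f=grab(n); save(f,f'pics/{n}0.png'); print(n,{k:f[k] for k in f if k not in('pixels','range_z','state')})
print(robot.get_state())
E
```

```text
scene {'fx': 429.7952941469764, 'fy': 429.7952941469764, 'cx': 318.58338033976884, 'cy': 205.24900139722618, 'camera_from_world': array([[-0.54616271, -0.83728108,  0.02582029,  0.34247775],
       [ 0.32683782, -0.18461481,  0.92687346, -0.25557146],
       [-0.7712868 ,  0.51466277,  0.37448485, -0.76683311],
       [ 0.        ,  0.        ,  0.        ,  1.        ]])}
top {'fx': 484.4595129528084, 'fy': 484.4595129528084, 'cx': 319.7903635307337, 'cy': 199.9632796003077, 'camera_from_world': array([[ 1.19132141e-02, -9.99929007e-01,  2.35544275e-04,
         7.38694918e-02],
       [ 9.89286621e-01,  1.18206958e-02,  1.45506885e-01,
        -5.27242043e-01],
       [-1.45499339e-01, -1.50043386e-03,  9.89357211e-01,
        -1.27558563e+00],
       [ 0.00000000e+00,  0.00000000e+00,  0.00000000e+00,
         1.00000000e+00]])}
{'clock': 0.1, 'joint_pos': array([-7.09639377e+01,  2.81578822e+01,  8.93458448e+01, -1.79996216e-03,
        6.25510904e+01, -6.04860083e+00]), 'qd': array([ 0.00707426, -0.10518344, -0.05607041,  0.0050779 , -0.06965004,
       -0.04504801]), 'tau': array([ 3.67861081e-03, -6.13621759e+01, -2.58603179e+01,  6.94332761e-02,
        4.70015884e-02, -3.83516101e-05]), 'ee_pos': array([ 0.26493345, -0.56582941,  0.21415542]), 'tcp_rot': array([-1.79945320e+02, -4.18857874e-03,  2.50854916e+01]), 'force': array([-0.10868187, -0.34136794,  0.25358949]), 'torque': array([ 0.0287591 , -0.01716388, -0.0148327 ]), 'grasp_force': 0.0, 'gripper_width': 0.09460401925671806}
```

View pics/scene0.png

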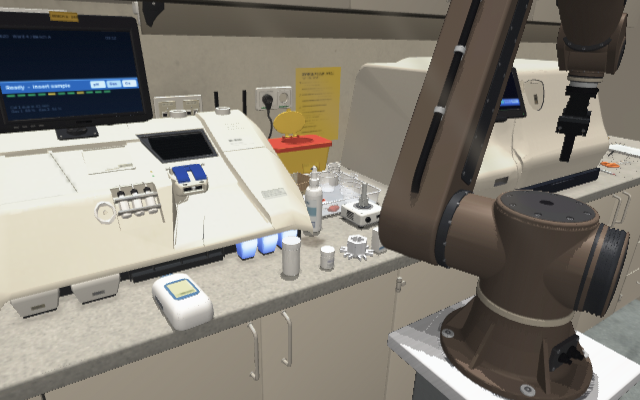

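View pics/top0.png

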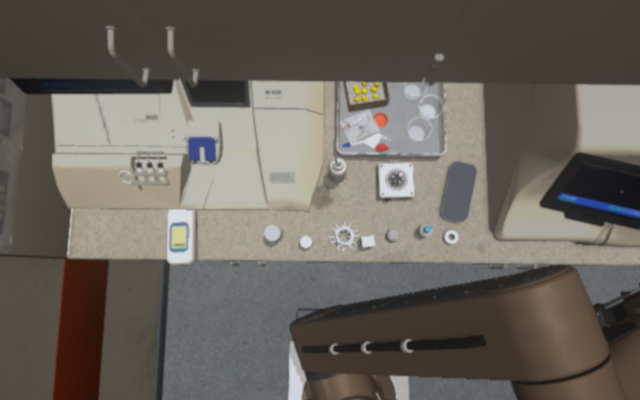

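The scene view shows the base at about (362,210) and the carousel at about (357,245). In the top view:

| Item | Pixel |
|---|---|
| base and stub | (397,181) |
| carousel | (344,235) |
| carton | (368,241) |
| cap | (392,236) |
| saline bottle | (426,231) |
| spacer | (451,237) |
| jar | (306,242) |
| pot | (272,233) |
| spray bottle | (338,170) |

```bash
python3 - <<'E'
from h import *
f=load('top'); save(f,'pics/top1.png',(310,150,480,262),4.7)
for n,u,v in [('base',397,181),('basecorner',383,193),('car',344,235),('box',368,241),('cap',392,236),('sal',426,231),('spc',451,237),('spcrim',456,237),('jar',306,242),('spray',338,170),('pot',272,233),('dock',458,191),('bench',410,215)]:
    print(n,depthpt(f,u,v).round(3))
E
```

```text
base [ 0.577 -0.126  0.061]
basecorner [ 0.546 -0.09   0.047]
car [0.435 0.012 0.003]
box [ 0.415 -0.048  0.061]
cap [ 0.431 -0.116  0.032]
sal [ 0.442 -0.199  0.074]
spc [ 0.433 -0.283  0.   ]
spcrim [ 0.432 -0.293  0.016]
jar [0.412 0.116 0.046]
spray [0.59  0.035 0.132]
pot [0.432 0.203 0.084]
dock [ 0.556 -0.297  0.035]
bench [ 0.493 -0.171  0.001]
```

View pics/top1.png

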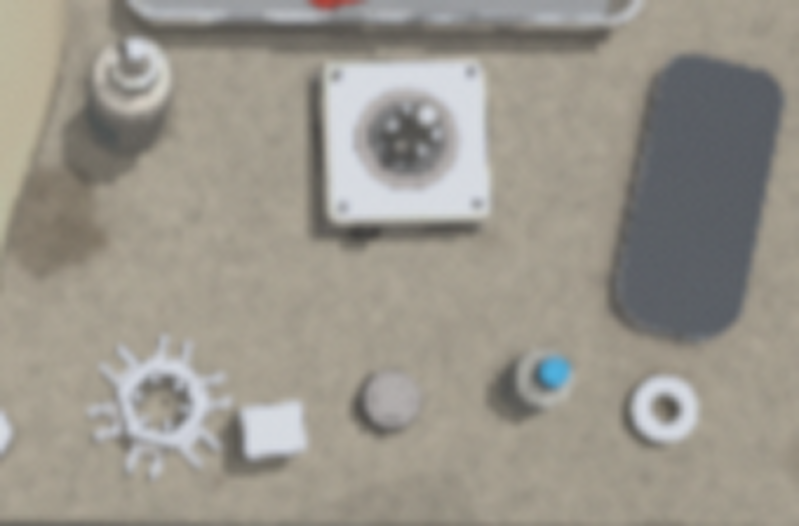

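The enlarged top view confirms the layout: stub at (405,137), carousel hub at (163,403), carton at (273,430), cap at (391,400), bottle at (553,373) and spacer at (664,410), in crop pixels. Next I'll move in for wrist views.

```bash
cat >> h.py <<'E'
from scipy.spatial.transform import Rotation as R
def pose(s):
    T=np.eye(4); T[:3,:3]=R.from_euler('xyz',s['tcp_rot'],degrees=True).as_matrix(); T[:3,3]=s['ee_pos']; return T
def wray(f,u,v):
    u=np.asarray(u,float);v=np.asarray(v,float)
    a=(u-f['cx'])/f['fx']; b=(v-f['cy'])/f['fy']; r=np.hypot(a,b)+1e-12
    d=np.stack([np.sin(r)*a/r,-np.sin(r)*b/r,-np.cos(r)],-1)
    T=pose(f['state'])@f['mount']; return T[:3,3], d@T[:3,:3].T
def wonz(f,u,v,z):
    o,d=wray(f,u,v); return o+d*((z-o[2])/d[...,2])[...,None]
def wpix(f,P):
    T=np.linalg.inv(pose(f['state'])@f['mount']); p=np.atleast_2d(P)@T[:3,:3].T+T[:3,3]
    r=np.hypot(p[:,0],p[:,1]); t=np.arctan2(r,-p[:,2])
    return np.stack([f['cx']+f['fx']*t*p[:,0]/r, f['cy']-f['fy']*t*p[:,1]/r],-1)
def wcloud(f):
    v,u=np.mgrid[:400,:640]; o,d=wray(f,u,v)
    T=pose(f['state'])@f['mount']; c=-(d@T[:3,2])
    return o+d*(f['range_z']/np.maximum(c,1e-3))[...,None]
def plan(pos,yaw=None):
    s=robot.get_state(); T=pose(s); d=T[:3,:3].T@(np.array(pos)-T[:3,3])*100
    out='shift cm %s'%d.round(2)
    y0=s['tcp_rot'][2]
    if yaw is not None: out+='  az %.2f'%(-((yaw-y0+90)%180-90))
    print('clock %.2f'%s['clock'],s['ee_pos'].round(4),s['tcp_rot'].round(2),'F',s['force'].round(1),'w %.4f gf %.1f q6 %.0f\n '%(s['gripper_width'],s['grasp_force'],s['joint_pos'][5]),out)
E
python3 -c "
from h import *
plan((0.33,-0.3,0.25)); plan((0.43,-0.05,0.26),90)"
```

```text
clock 0.10 [ 0.2649 -0.5658  0.2142] [-179.95   -0.     25.09] F [-0.1 -0.3  0.3] w 0.0946 gf 0.0 q6 -6
  shift cm [ 17.16 -21.32  -3.56]
clock 0.10 [ 0.2649 -0.5658  0.2142] [-179.95   -0.     25.09] F [-0.1 -0.3  0.3] w 0.0946 gf 0.0 q6 -6
  shift cm [ 36.82 -39.72  -4.54]  az -64.91
```

```bash
python3 -m jog '[{"dx":1.9,"dy":-2.37,"dz":-0.4},{"dx":1.9,"dy":-2.37,"dz":-0.4},{"dx":1.9,"dy":-2.37,"dz":-0.4},{"dx":1.9,"dy":-2.37,"dz":-0.4},{"dx":1.9,"dy":-2.37,"dz":-0.4},{"dx":1.9,"dy":-2.37,"dz":-0.4},{"dx":1.9,"dy":-2.37,"dz":-0.4},{"dx":1.9,"dy":-2.37,"dz":-0.4},{"dx":1.9,"dy":-2.37,"dz":-0.4}]' 0.35 10
python3 -m jog '[{"dx":1.97,"dy":-1.84},{"dx":1.97,"dy":-1.84},{"dx":1.97,"dy":-1.84},{"dx":1.97,"dy":-1.84},{"dx":1.97,"dy":-1.84},{"dx":1.97,"dy":-1.84},{"dx":1.97,"dy":-1.84},{"dx":1.97,"dy":-1.84},{"dx":1.97,"dy":-1.84},{"dx":1.97,"dy":-1.84}]'
python3 -m jog '[{"az":-6.5},{"az":-6.5},{"az":-6.5},{"az":-6.5},{"az":-6.5},{"az":-6.5},{"az":-6.5},{"az":-6.5},{"az":-6.5},{"az":-6.5}]'
python3 -m jog '[{},{}]'
python3 - <<'E'
from h import *
plan((0.43,-0.05,0.26),90)
f=grab('wrist'); save(f,'pics/w1.png'); print(f['mount'],f['fx'],f['cx'],f['cy'],(f['range_z']>0).mean())
E
```

```text
clock 0.10 [ 0.2649 -0.5658  0.2142] [-179.95   -0.     25.09] F [-0.1 -0.3  0.3] w 0.0946 gf 0.0 q6 -6
  shift cm [ 36.82 -39.72  -4.54]  az -64.91
[[ 9.08056557e-04  9.62854985e-01  2.70017506e-01  7.53404158e-02]
 [ 9.99999413e-01 -1.03396971e-03  3.24078492e-04  3.46194277e-04]
 [ 5.91230515e-04  2.70017054e-01 -9.62855358e-01 -1.69846429e-01]
 [ 0.00000000e+00  0.00000000e+00  0.00000000e+00  1.00000000e+00]] 309.70691628693146 318.270809935988 200.78034562838414 0.9929140625schema error: expected keys dx, dy, dz, ax, ay, az
schema error: expected keys dx, dy, dz, ax, ay, az
schema error: expected keys dx, dy, dz, ax, ay, az
schema error: expected keys dx, dy, dz, ax, ay, az
```

View pics/w1.png

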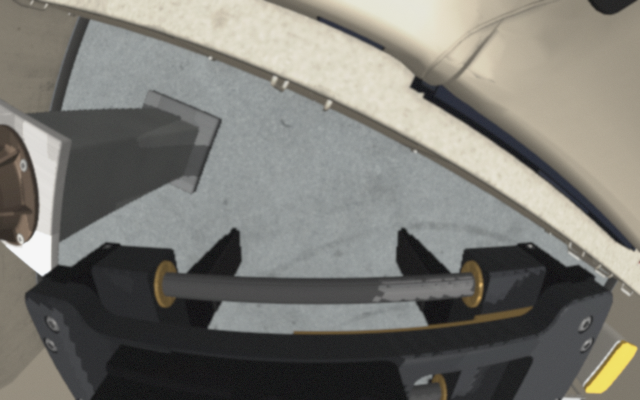

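The wrist picture shows only floor and bench edge, because the move was refused: every key is required. The camera looks along tool +x (image up).

```bash
python3 -m jog '[{"dx":1.9,"dy":-2.37,"dz":-0.4,"ax":0,"ay":0,"az":0},{"dx":1.9,"dy":-2.37,"dz":-0.4,"ax":0,"ay":0,"az":0},{"dx":1.9,"dy":-2.37,"dz":-0.4,"ax":0,"ay":0,"az":0},{"dx":1.9,"dy":-2.37,"dz":-0.4,"ax":0,"ay":0,"az":0},{"dx":1.9,"dy":-2.37,"dz":-0.4,"ax":0,"ay":0,"az":0},{"dx":1.9,"dy":-2.37,"dz":-0.4,"ax":0,"ay":0,"az":0},{"dx":1.9,"dy":-2.37,"dz":-0.4,"ax":0,"ay":0,"az":0},{"dx":1.9,"dy":-2.37,"dz":-0.4,"ax":0,"ay":0,"az":0},{"dx":1.9,"dy":-2.37,"dz":-0.4,"ax":0,"ay":0,"az":0}]' 0.35 10
python3 -m jog '[{"dx":2.2,"dy":-1.84,"dz":0,"ax":0,"ay":0,"az":0},{"dx":2.2,"dy":-1.84,"dz":0,"ax":0,"ay":0,"az":0},{"dx":2.2,"dy":-1.84,"dz":0,"ax":0,"ay":0,"az":0},{"dx":2.2,"dy":-1.84,"dz":0,"ax":0,"ay":0,"az":0},{"dx":2.2,"dy":-1.84,"dz":0,"ax":0,"ay":0,"az":6.2},{"dx":2.2,"dy":-1.84,"dz":0,"ax":0,"ay":0,"az":6.2},{"dx":2.2,"dy":-1.84,"dz":0,"ax":0,"ay":0,"az":6.2},{"dx":2.2,"dy":-1.84,"dz":0,"ax":0,"ay":0,"az":6.5},{"dx":0,"dy":0,"dz":0,"ax":0,"ay":0,"az":0},{"dx":0,"dy":0,"dz":0,"ax":0,"ay":0,"az":0}]'
python3 - <<'E'
from h import *
f=grab('wrist'); save(f,'pics/w2.png'); plan((0.43,-0.10,0.25),0)
E
```

```text
clock: 0.9
ee_pos: [0.3294, -0.2989, 0.2507]
tcp_rot: [-180.0, 0.0, 25.1]
force: [0.9, -0.6, -0.1]
gripper_width: 0.0619
grasp_force: 0.0
clock: 1.73
ee_pos: [0.4424, -0.1015, 0.2504]
tcp_rot: [-180.0, 0.0, 0.2]
force: [0.1, 0.1, -0.9]
gripper_width: 0.0622
grasp_force: 0.0
clock 1.78 [ 0.4419 -0.1021  0.2504] [-1.8e+02  4.0e-02  1.9e-01] F [-0.3  0.7 -0.2] w 0.0618 gf 0.0 q6 68
  shift cm [-1.19 -0.22  0.04]  az 0.19
```

View pics/w2.png

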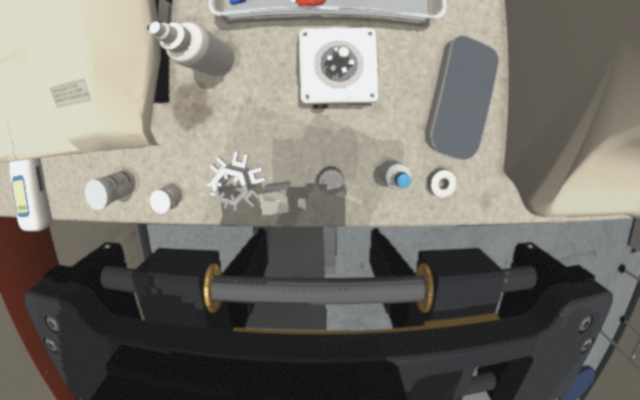

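The wrist view shows the stub at (338,65), carousel at (235,182), cap at (330,180), spacer at (442,183), bottle at (402,180) and carton at (273,198).

```bash
cat >> h.py <<'E'
def circ(P,c,rad,z0,z1):
    m=(np.hypot(P[...,0]-c[0],P[...,1]-c[1])<rad)&(P[...,2]>z0)&(P[...,2]<z1); Q=P[m]
    (x,y),r=cv2.minEnclosingCircle(Q[:,:2].astype(np.float32)); return len(Q),np.array([x,y,r]).round(4),Q.mean(0).round(4),np.median(Q[:,2]).round(4)
E
python3 - <<'E'
from h import *
w=load('wrist'); t=load('top'); v,u=np.mgrid[:400,:640]
for nm,P in(('wrist',wcloud(w)),('top',depthpt(t,u,v))):
    print(nm)
    for n,c,rad,z0,z1 in [('bench',(.5,-.15),.02,-.02,.02),('base',(.577,-.126),.08,.038,.0475),('shoulder+',(.577,-.126),.03,.048,.056),('tip',(.577,-.126),.03,.105,.13),('hub',(.433,.012),.035,.03,.045),('cap',(.431,-.116),.025,.024,.04),('spacer',(.433,-.283),.03,.012,.025),('box',(.415,-.048),.035,.05,.07),('sal',(.442,-.199),.03,.06,.09)]:
        try: print(n,*circ(P,c,rad,z0,z1))
        except Exception as e: print(n,'none')
E
```

```text
wrist
bench 670 [ 0.5    -0.15    0.0201] [ 5.000e-01 -1.499e-01 -2.000e-04] -0.0002
base 4900 [ 0.5892 -0.1253  0.0687] [ 0.5817 -0.1249  0.0444] 0.0446
shoulder+ 430 [ 0.5825 -0.1256  0.022 ] [ 0.5783 -0.1236  0.0492] 0.0489
tip 171 [ 0.5761 -0.126   0.0031] [ 0.5816 -0.1251  0.1149] 0.1156
hub 720 [0.4298 0.0148 0.0269] [0.4303 0.014  0.0371] 0.0376
cap 532 [ 0.4337 -0.1178  0.0176] [ 0.4342 -0.118   0.0298] 0.0299
spacer 480 [ 0.4309 -0.278   0.0203] [ 0.4314 -0.2768  0.0173] 0.0175
box 636 [ 0.4134 -0.0475  0.0214] [ 0.4144 -0.0479  0.0575] 0.0579
sal 215 [ 0.4467 -0.2006  0.0093] [ 0.4473 -0.1995  0.076 ] 0.0775
top
bench 163 [ 0.4999 -0.15    0.02  ] [ 5.001e-01 -1.502e-01  1.000e-04] 0.0001
base 815 [ 0.5851 -0.1254  0.0636] [ 0.5839 -0.1245  0.044 ] 0.0443
shoulder+ 116 [ 0.5774 -0.1266  0.0296] [ 0.5764 -0.1234  0.0505] 0.0503
tip 26 [ 0.5858 -0.1264  0.0076] [ 0.5853 -0.1249  0.1143] 0.1149
hub 145 [0.4323 0.0147 0.0253] [0.4325 0.0149 0.038 ] 0.038
cap 124 [ 0.4368 -0.118   0.0174] [ 0.4367 -0.1176  0.0301] 0.0302
spacer 139 [ 0.4343 -0.2773  0.0202] [ 0.4337 -0.2774  0.0181] 0.0181
box 142 [ 0.4171 -0.0473  0.0208] [ 0.4167 -0.0469  0.0583] 0.0586
sal 50 [ 0.4482 -0.2017  0.0104] [ 0.4482 -0.2     0.0745] 0.0762
```

```bash
cat >> h.py <<'E'
def harm(P,c,r0,r1,z0,z1):
    dx=P[...,0]-c[0]; dy=P[...,1]-c[1]; r=np.hypot(dx,dy); m=(r>r0)&(r<r1)&(P[...,2]>z0)&(P[...,2]<z1)
    th=np.arctan2(dy,dx)[m]; h=np.exp(6j*th).mean(); hist=np.histogram(np.degrees(th)%60,12,(0,60))[0]
    return m.sum(),'phase %.1f mag %.2f'%(np.degrees(np.angle(h))/6%60,abs(h)),hist
E
python3 - <<'E'
from h import *
w=load('wrist'); t=load('top'); v,u=np.mgrid[:400,:640]
for P,c in((wcloud(w),(.4300,.0147)),(depthpt(t,u,v),(.4323,.0148))):
    print('root',*harm(P,c,.028,.034,.003,.02)); print('tips',*harm(P,c,.036,.044,.003,.02)); print('hubcorner',*harm(P,c,.0225,.028,.032,.045)); print('bore',*harm(P,c,.009,.0155,.03,.045))
P=wcloud(w); print('stub teeth',*harm(P,(.580,-.126),.0105,.016,.06,.08)); 
save(w,'pics/w2c.png',(190,20,390,220),3)
E
```

```text
root 153 phase 44.0 mag 0.25 [21  1  0  0  0 24 33 16  5  7 14 32]
tips 195 phase 44.6 mag 0.43 [ 5  0  0  0  1  3 49 48  0  0 38 51]
hubcorner 179 phase 14.2 mag 0.36 [18 24 31 29 16 15 10  7  9  5  7  8]
bore 91 phase 14.4 mag 0.82 [ 5 18 23 25 18  2  0  0  0  0  0  0]
root 75 phase 44.6 mag 0.19 [ 8  1  3  0  5  8 13  7  5  4  6 15]
tips 69 phase 43.5 mag 0.28 [ 3  3  2  2  1  4 13 13  4  2  8 14]
hubcorner 31 phase 15.0 mag 0.44 [3 3 6 5 4 2 2 1 2 0 0 3]
bore 15 phase 15.9 mag 0.88 [0 3 3 7 2 0 0 0 0 0 0 0]
stub teeth 100 phase 17.8 mag 0.55 [ 7 14 11 16 28 10  3  4  3  1  1  2]
```

View pics/w2c.png

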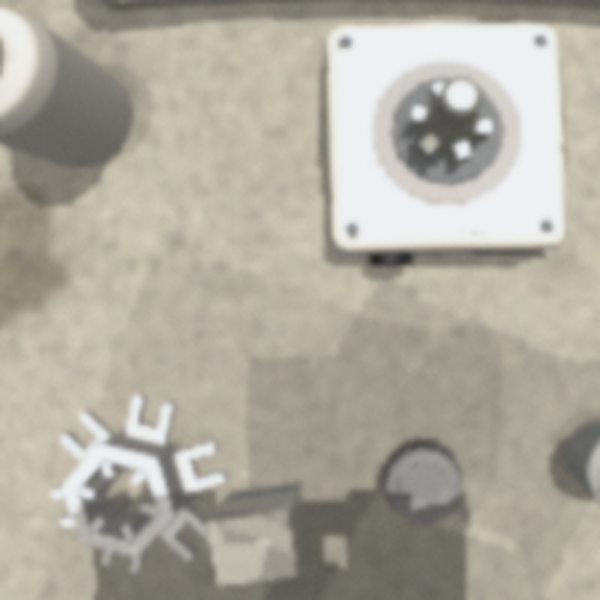

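The crop shows the carousel arms and bore teeth clearly, with the phase at 44.4° mod 60. The stub is at about (440,125) in the crop. I'll grip along -15.6° (yaw 74.4), well clear of the carton.

```bash
python3 -m jog '[{"dx":-0.3,"dy":-2.9,"dz":2.5,"ax":0,"ay":0,"az":0},{"dx":-0.3,"dy":-2.9,"dz":2.5,"ax":0,"ay":0,"az":0},{"dx":-0.3,"dy":-2.9,"dz":2.5,"ax":0,"ay":0,"az":0},{"dx":-0.2,"dy":-3.0,"dz":2.5,"ax":0,"ay":0,"az":0},{"dx":0,"dy":0,"dz":0,"ax":0,"ay":0,"az":-6.8},{"dx":0,"dy":0,"dz":0,"ax":0,"ay":0,"az":-6.8},{"dx":0,"dy":0,"dz":0,"ax":0,"ay":0,"az":-6.8},{"dx":0,"dy":0,"dz":0,"ax":0,"ay":0,"az":-6.8},{"dx":0,"dy":0,"dz":0,"ax":0,"ay":0,"az":-6.8},{"dx":0,"dy":0,"dz":0,"ax":0,"ay":0,"az":-6.8}]' 0.3 10
python3 -m jog '[{"dx":0,"dy":0,"dz":0,"ax":0,"ay":0,"az":-6.8},{"dx":0,"dy":0,"dz":0,"ax":0,"ay":0,"az":-6.8},{"dx":0,"dy":0,"dz":0,"ax":0,"ay":0,"az":-6.8},{"dx":0,"dy":0,"dz":0,"ax":0,"ay":0,"az":-6.8},{"dx":0,"dy":0,"dz":0,"ax":0,"ay":0,"az":-6.2},{"dx":0,"dy":0,"dz":0,"ax":0,"ay":0,"az":0},{"dx":0,"dy":0,"dz":0,"ax":0,"ay":0,"az":0}]'
python3 - <<'E'
from h import *
f=grab('wrist'); save(f,'pics/w3.png'); P=wcloud(f)
m=(np.hypot(P[...,0]-.43,P[...,1]-.015)<.033)&(P[...,2]>.032)&(P[...,2]<.045)
vv,uu=np.nonzero(m); print(len(uu),uu.min(),uu.max(),vv.min(),vv.max(),np.median(P[m][:,2]))
n,c,*_=circ(P,(.43,.015),.033,.032,.045); print(c)
print('arms',*harm(P,c,.034,.044,.003,.02)); print('corner',*harm(P,c,.0225,.028,.032,.045)); print('bore',*harm(P,c,.009,.0155,.03,.045))
plan((*c[:2],.012),74.4)
E
```

```text
clock: 2.62
ee_pos: [0.4307, 0.0136, 0.1507]
tcp_rot: [180.0, 0.0, 41.2]
force: [0.6, -0.1, -0.4]
gripper_width: 0.0666
grasp_force: 0.0
clock: 3.2
ee_pos: [0.4309, 0.0139, 0.1507]
tcp_rot: [180.0, 0.0, 74.0]
force: [0.1, -0.4, 0.3]
gripper_width: 0.0667
grasp_force: 0.0
1282 292 341 168 222 0.03769098862299178
[0.4296 0.0152 0.0265]
arms 456 phase 45.5 mag 0.38 [ 17   0   0   0   6   8 120  93   0   0  72 140]
corner 294 phase 15.5 mag 0.42 [26 33 48 53 36 24 20 11  9  8 11 15]
bore 172 phase 15.3 mag 0.82 [ 5 35 48 37 42  5  0  0  0  0  0  0]
clock 3.25 [0.431  0.014  0.1507] [1.7999e+02 1.0000e-02 7.3970e+01] F [-0.6  0.3 -0.6] w 0.0666 gf 0.0 q6 9
  shift cm [ 0.08 -0.17 13.87]  az -0.43
```

View pics/w3.png

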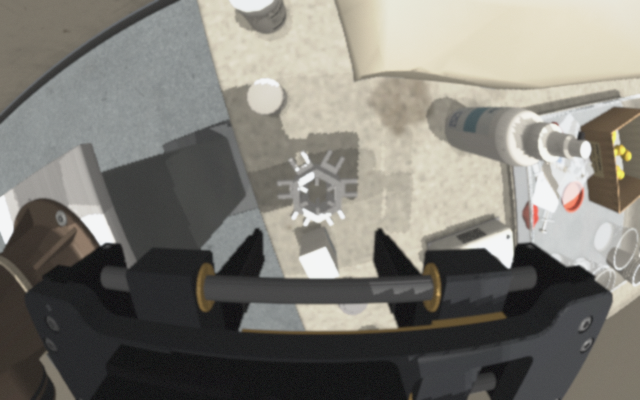

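The view shows the carousel hub at (316,195), upright and clear of the carton at (318,262). The fingers fit either side, so I'll descend and grip.

```bash
python3 -m jog '[{"dx":0.08,"dy":-0.17,"dz":3,"ax":0,"ay":0,"az":-1.4},{"dx":0,"dy":0,"dz":3,"ax":0,"ay":0,"az":0},{"dx":0,"dy":0,"dz":3,"ax":0,"ay":0,"az":0},{"dx":0,"dy":0,"dz":2.8,"ax":0,"ay":0,"az":0},{"dx":0,"dy":0,"dz":2,"ax":0,"ay":0,"az":0},{"dx":0,"dy":0,"dz":0,"ax":0,"ay":0,"az":0},{"dx":0,"dy":0,"dz":0,"ax":0,"ay":0,"az":0}]' 
python3 -m jog '[{"dx":0,"dy":0,"dz":0,"ax":0,"ay":0,"az":0},{"dx":0,"dy":0,"dz":0,"ax":0,"ay":0,"az":0},{"dx":0,"dy":0,"dz":0,"ax":0,"ay":0,"az":0},{"dx":0,"dy":0,"dz":0,"ax":0,"ay":0,"az":0},{"dx":0,"dy":0,"dz":0,"ax":0,"ay":0,"az":0},{"dx":0,"dy":0,"dz":0,"ax":0,"ay":0,"az":0}]' 0.8 30
python3 -m jog '[{"dx":0,"dy":0,"dz":-1,"ax":0,"ay":0,"az":0},{"dx":0,"dy":0,"dz":-3,"ax":0,"ay":0,"az":0},{"dx":0,"dy":0,"dz":-4,"ax":0,"ay":0,"az":0},{"dx":0,"dy":0,"dz":-4,"ax":0,"ay":0,"az":0},{"dx":0,"dy":0,"dz":-4,"ax":0,"ay":0,"az":0},{"dx":0,"dy":0,"dz":-3,"ax":0,"ay":0,"az":0}]' 
python3 -c "
from h import *
plan((.50,-.06,.20),75)"
```

```text
clock: 3.83
ee_pos: [0.4293, 0.0157, 0.0123]
tcp_rot: [-179.9, 0.0, 75.5]
force: [0.5, -0.3, 0.5]
gripper_width: 0.0665
grasp_force: 0.0
clock: 4.33
ee_pos: [0.4302, 0.0158, 0.0135]
tcp_rot: [179.9, -0.0, 75.6]
force: [-0.7, -0.2, 10.6]
gripper_width: 0.0459
grasp_force: 30.0
clock: 4.83
ee_pos: [0.4296, 0.016, 0.2061]
tcp_rot: [179.8, -0.0, 75.6]
force: [1.2, 0.3, -2.2]
gripper_width: 0.0456
grasp_force: 30.0
clock 4.83 [0.4296 0.016  0.2061] [ 1.7984e+02 -2.0000e-02  7.5580e+01] F [ 1.2  0.3 -2.2] w 0.0456 gf 30.0 q6 8
  shift cm [-5.6   8.71  0.64]  az 0.58
```

```bash
python3 -m jog '[{"dx":-3,"dy":2.3,"dz":0,"ax":0,"ay":0,"az":0},{"dx":-3,"dy":2.3,"dz":0,"ax":0,"ay":0,"az":0},{"dx":-3,"dy":2.3,"dz":0,"ax":0,"ay":0,"az":0},{"dx":-3,"dy":2.3,"dz":0,"ax":0,"ay":0,"az":0},{"dx":-3,"dy":2.3,"dz":0,"ax":0,"ay":0,"az":0},{"dx":-3,"dy":2.3,"dz":0,"ax":0,"ay":0,"az":0}]' 
python3 -m jog '[{"dx":0,"dy":0,"dz":0,"ax":0,"ay":0,"az":6.9},{"dx":0,"dy":0,"dz":0,"ax":0,"ay":0,"az":6.9},{"dx":0,"dy":0,"dz":0,"ax":0,"ay":0,"az":6.9},{"dx":0,"dy":0,"dz":0,"ax":0,"ay":0,"az":6.9},{"dx":0,"dy":0,"dz":0,"ax":0,"ay":0,"az":0},{"dx":0,"dy":0,"dz":0,"ax":0,"ay":0,"az":0},{"dx":0,"dy":0,"dz":0,"ax":0,"ay":0,"az":0}]' 
python3 - <<'E'
from h import *
f=grab('wrist'); P=wcloud(f); s=f['state']; plan((.58,-.126,.2))
print('tip',*circ(P,(.58,-.126),.03,.105,.13)); print('tipflat',*circ(P,(.58,-.126),.03,.114,.13)); print('shoulder',*circ(P,(.58,-.126),.03,.0475,.054)); print('base',*circ(P,(.58,-.126),.09,.04,.0465))
for c in((.58,-.126),(.579,-.125)): print('teeth',*harm(P,c,.0112,.016,.055,.08))
px=wpix(f,[[.58,-.126,.117],[.58,-.126,.073]]); print(px)
Q=(P-s['ee_pos'])@pose(s)[:3,:3]
m=(np.hypot(Q[...,0],Q[...,1])<.035)&(Q[...,2]<-.018)&(Q[...,2]>-.04)
print('hub z',np.percentile(Q[m][:,2],[5,50,95]),m.sum()); 
im=f['pixels'][:,:,::-1]; u,v=px[1]; u,v=int(u),int(v)
a=cv2.resize(im[v-30:v+30,u-30:u+30],(390,390),interpolation=cv2.INTER_CUBIC)
vv,uu=np.nonzero(m); print(uu.min(),uu.max(),vv.min(),vv.max()); u,v=int(uu.mean()),int(vv.mean())
b=cv2.resize(im[v-60:v+60,u-60:u+60],(390,390),interpolation=cv2.INTER_CUBIC)
cv2.imwrite('pics/w4.png',np.hstack([a,b]))
E
```

```text
clock: 5.33
ee_pos: [0.5186, -0.1945, 0.203]
tcp_rot: [180.0, 0.0, 75.6]
force: [0.8, 0.6, -1.3]
gripper_width: 0.0459
grasp_force: 30.0
clock: 5.92
ee_pos: [0.5184, -0.1927, 0.2028]
tcp_rot: [180.0, 0.0, 48.2]
force: [0.9, 0.1, -1.1]
gripper_width: 0.046
grasp_force: 30.0
clock 5.97 [ 0.5185 -0.1927  0.2028] [179.99   0.    48.18] F [ 0.3  0.8 -1.1] w 0.0461 gf 30.0 q6 15
  shift cm [9.07 0.14 0.28]
tip 221 [ 0.5825 -0.1257  0.0073] [ 0.5824 -0.1257  0.1155] 0.116
tipflat 196 [ 0.5825 -0.1258  0.0072] [ 0.5825 -0.1255  0.1161] 0.1162
shoulder 810 [ 0.5806 -0.1254  0.0285] [ 0.5817 -0.1262  0.0488] 0.0488
base 6218 [ 0.598  -0.1263  0.076 ] [ 0.5842 -0.1261  0.0445] 0.0447
teeth 106 phase 20.2 mag 0.44 [ 7  8 12 24 14 10 13  7  3  1  2  5]
teeth 95 phase 22.3 mag 0.14 [ 6 10  9 10  7 10 12  6  8  5  6  6]
[[320.22124945  97.444888  ]
 [319.96831563 100.18937482]]
hub z [-0.03598533 -0.02420892 -0.01965749] 3578
251 385 215 306
```

View pics/w4.png

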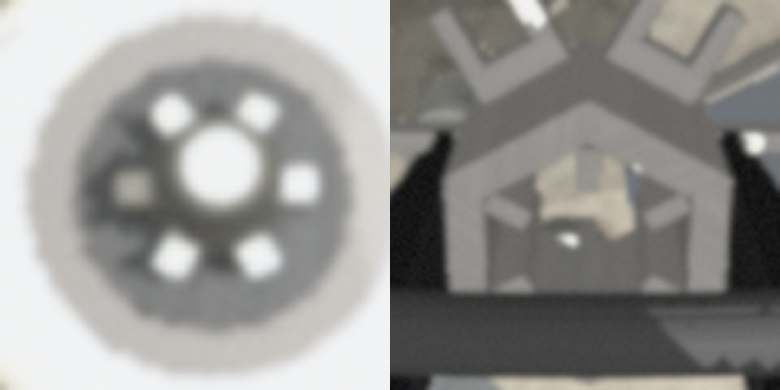

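The left crop shows six bright tooth tops evenly spaced around the tip: (132,188), (172,113), (258,112), (300,184), (258,258) and (177,258). One pair lies along the image horizontal, which is tool y. The right crop shows the hub held by two flats along tool y, so it is nearly aligned. Next I'll measure both precisely.

```bash
cat >> h.py <<'E'
def teeth(f,guess=(.581,-.126)):
    u,v=wpix(f,[[*guess,.073]])[0].astype(int); n=26
    g=cv2.cvtColor(f['pixels'][v-n:v+n+1,u-n:u+n+1],cv2.COLOR_RGB2GRAY)
    k=8; G=cv2.resize(g,None,fx=k,fy=k,interpolation=cv2.INTER_CUBIC)
    N,L,st,c=cv2.connectedComponentsWithStats((cv2.threshold(G,150,255,0)[1]))
    out=[]
    for i in range(1,N):
        if 800<st[i,4]<4500:
            p=(c[i]+.5)/k-.5+[u-n,v-n]; out.append(np.r_[wonz(f,p[0],p[1],.073),st[i,4]])
    return np.array(out)
E
python3 - <<'E'
from h import *
f=load('wrist'); s=f['state']; t=teeth(f); print(t.round(4))
q=t[np.hypot(t[:,0]-.581,t[:,1]+.126)<.017]
(cx,cy),r=cv2.minEnclosingCircle(q[:,:2].astype(np.float32)); c=q[:,:2].mean(0); print(len(q),c,(cx,cy,r))
h=np.exp(6j*np.arctan2(q[:,1]-c[1],q[:,0]-c[0])).mean(); print('phase',np.degrees(np.angle(h))/6%60,abs(h))
P=wcloud(f); Q=(P-s['ee_pos'])@pose(s)[:3,:3]
m=(abs(Q[...,2]+.0242)<.003)&(np.hypot(Q[...,0],Q[...,1])<.035); A=Q[m]; print('n',m.sum(),'front corner',A[:,0].max(), 'z',np.median(A[:,2]))
for y0 in(-.015,-.0075,0,.0075,.015):
    b=A[abs(A[:,1]-y0)<.0015]; print(y0,'xmax %.4f expect %.4f'%(np.percentile(b[:,0],98),(.023-abs(y0)*.5)/.866))
E
```

```text
[[ 5.922e-01 -1.335e-01  7.300e-02  2.988e+03]
 [ 5.710e-01 -1.298e-01  7.300e-02  2.550e+03]
 [ 5.804e-01 -1.379e-01  7.300e-02  2.879e+03]]
3 [ 0.58122703 -0.13374314] (0.5816220045089722, -0.13165202736854553, 0.010884531773626804)
phase 17.00174351727668 0.0753376480493313
n 2589 front corner 0.025530555070235633 z -0.024140663256024344
-0.015 xmax 0.0167 expect 0.0179
-0.0075 xmax 0.0218 expect 0.0222
0 xmax 0.0253 expect 0.0266
0.0075 xmax 0.0214 expect 0.0222
0.015 xmax 0.0172 expect 0.0179
```

```bash
cat >> h.py <<'E'
def refine(f,pts,z,w=4):
    g=cv2.cvtColor(f['pixels'],cv2.COLOR_RGB2GRAY).astype(float); out=[]
    for u,v in pts:
        for _ in range(3):
            ui,vi=int(round(u)),int(round(v)); a=g[vi-w:vi+w+1,ui-w:ui+w+1].copy(); yy,xx=np.mgrid[vi-w:vi+w+1,ui-w:ui+w+1]
            a=np.clip(a-(a.min()+a.max())/2,0,None)*(np.hypot(xx-u,yy-v)<w+.3); u,v=(a*xx).sum()/a.sum(),(a*yy).sum()/a.sum()
        out.append((u,v))
    return np.array(out),wonz(f,*np.array(out).T,z)
def fit6(p):
    A=np.c_[2*p[:,:2],np.ones(len(p))]; x=np.linalg.lstsq(A,(p[:,:2]**2).sum(1),rcond=None)[0]; c=x[:2]; r=np.sqrt(x[2]+c@c)
    h=np.exp(6j*np.arctan2(p[:,1]-c[1],p[:,0]-c[0])).mean(); return c,r,np.degrees(np.angle(h))/6%60,abs(h)
E
python3 - <<'E'
from h import *
f=load('wrist'); s=f['state']
p=np.array([(132,188),(172,113),(258,112),(300,184),(258,258),(177,258)])/6.5+[289,70]-.4
px,w=refine(f,p,.073,3); print(px.round(1)); print(w.round(4)); print(fit6(w))
print('tip centre px', refine(f,[(220/6.5+289,166/6.5+70)],.117,7))
E
```

```text
[[309.   98.5]
 [315.   87.1]
 [328.2  86.7]
 [334.8  97.8]
 [328.4 109. ]
 [315.5 109.2]]
[[ 0.5733 -0.1178  0.073 ]
 [ 0.585  -0.1133  0.073 ]
 [ 0.5946 -0.1214  0.073 ]
 [ 0.5921 -0.1336  0.073 ]
 [ 0.5804 -0.1377  0.073 ]
 [ 0.571  -0.1297  0.073 ]]
(array([ 0.58281165, -0.12557107]), np.float64(0.012402515773100288), np.float64(19.53037673957694), np.float64(0.9980263762056867))
tip centre px (array([[322.48408774,  94.89793331]]), array([[ 0.58277762, -0.12564315,  0.117     ]]))
```

The six tooth centres fit a 12.4 mm circle (12.5 expected), centred at (.5828, -.1256) with phase 19.5°. The tip centre agrees.

```bash
python3 -c "
from h import *
plan((.5832,-.1251,.203),49.4)"
```

```text
clock 5.97 [ 0.5185 -0.1927  0.2028] [179.99   0.    48.18] F [ 0.3  0.8 -1.1] w 0.0461 gf 30.0 q6 15
  shift cm [ 9.35  0.32 -0.02]  az -1.22
```

```bash
python3 -m jog '[{"dx":3,"dy":0.1,"dz":0,"ax":0,"ay":0,"az":0},{"dx":3,"dy":0.1,"dz":0,"ax":0,"ay":0,"az":0},{"dx":3.35,"dy":0.12,"dz":0,"ax":0,"ay":0,"az":0},{"dx":0,"dy":0,"dz":2,"ax":0,"ay":0,"az":-1.2},{"dx":0,"dy":0,"dz":2,"ax":0,"ay":0,"az":0},{"dx":0,"dy":0,"dz":2,"ax":0,"ay":0,"az":0},{"dx":0,"dy":0,"dz":0,"ax":0,"ay":0,"az":0},{"dx":0,"dy":0,"dz":0,"ax":0,"ay":0,"az":0}]'
python3 -c "
from h import *
f=grab('wrist'); plan((.5832,-.1251,.063),49.4); plan((.5832,-.1251,.095),49.4)
P=wcloud(f); s=f['state']; Q=(P-s['ee_pos'])@pose(s)[:3,:3]
m=(np.hypot(Q[...,0],Q[...,1])<.013)&(P[...,2]<.125)&(P[...,2]>.1);print(m.sum(),P[m].mean(0),Q[m].mean(0),Q[m].max(0),Q[m].min(0))"
```

```text
clock: 6.63
ee_pos: [0.5833, -0.1253, 0.1423]
tcp_rot: [-179.9, 0.0, 49.3]
force: [-0.4, 0.2, -1.9]
gripper_width: 0.0458
grasp_force: 30.0
clock 6.68 [ 0.5838 -0.1256  0.1433] [179.98  -0.    49.24] F [-0.2 -0.4 -1.5] w 0.0461 gf 30.0 q6 22
  shift cm [-0.   -0.08  8.03]  az -0.16
clock 6.68 [ 0.5838 -0.1256  0.1433] [179.98  -0.    49.24] F [-0.2 -0.4 -1.5] w 0.0461 gf 30.0 q6 22
  shift cm [-0.   -0.08  4.83]  az -0.16
17 [ 0.58105152 -0.12928803  0.11613691] [-0.00443305  0.00091205  0.02617048] [-0.00292689  0.00393201  0.02786625] [-0.00604628 -0.00361508  0.02466355]
```

```bash
python3 -m jog '[{"dx":0,"dy":-0.03,"dz":1.5,"ax":0,"ay":0,"az":0},{"dx":0,"dy":0,"dz":1.5,"ax":0,"ay":0,"az":0},{"dx":0,"dy":0,"dz":1.2,"ax":0,"ay":0,"az":0},{"dx":0,"dy":0,"dz":0.4,"ax":0,"ay":0,"az":0},{"dx":0,"dy":0,"dz":0.4,"ax":0,"ay":0,"az":0},{"dx":0,"dy":0,"dz":0,"ax":0,"ay":0,"az":0}]'
python3 -m jog '[{"dx":0,"dy":0,"dz":0.4,"ax":0,"ay":0,"az":0},{"dx":0,"dy":0,"dz":0.4,"ax":0,"ay":0,"az":0},{"dx":0,"dy":0,"dz":0,"ax":0,"ay":0,"az":0}]'
python3 -c "
from h import *
plan((.5832,-.1251,.063),49.4)"
```

```text
clock: 7.18
ee_pos: [0.5836, -0.1255, 0.0932]
tcp_rot: [180.0, -0.0, 49.2]
force: [-0.3, 0.3, -2.1]
gripper_width: 0.0458
grasp_force: 30.0
clock: 7.43
ee_pos: [0.5832, -0.1253, 0.0844]
tcp_rot: [-180.0, 0.0, 49.2]
force: [-1.1, -0.3, -1.6]
gripper_width: 0.0455
grasp_force: 30.0
clock 7.43 [ 0.5832 -0.1253  0.0844] [-1.7999e+02  1.0000e-02  4.9190e+01] F [-1.1 -0.3 -1.6] w 0.0455 gf 30.0 q6 22
  shift cm [ 0.01 -0.01  2.14]  az -0.21
```

```bash
python3 -m jog '[{"dx":0,"dy":0,"dz":0.5,"ax":0,"ay":0,"az":0},{"dx":0,"dy":0,"dz":0.5,"ax":0,"ay":0,"az":0},{"dx":0,"dy":0,"dz":0.5,"ax":0,"ay":0,"az":0},{"dx":0,"dy":0,"dz":0.4,"ax":0,"ay":0,"az":0},{"dx":0,"dy":0,"dz":0,"ax":0,"ay":0,"az":0}]'
python3 -m jog '[{"dx":0,"dy":0,"dz":0.2,"ax":0,"ay":0,"az":0},{"dx":0,"dy":0,"dz":0.1,"ax":0,"ay":0,"az":0},{"dx":0,"dy":0,"dz":0,"ax":0,"ay":0,"az":0}]'
```

```text
clock: 7.85
ee_pos: [0.5829, -0.1252, 0.0645]
tcp_rot: [-179.9, 0.0, 49.2]
force: [0.6, -0.5, -1.2]
gripper_width: 0.0458
grasp_force: 30.0
clock: 8.1
ee_pos: [0.5834, -0.1253, 0.0628]
tcp_rot: [180.0, -0.0, 49.2]
force: [-0.1, -0.7, -2.2]
gripper_width: 0.046
grasp_force: 30.0
```

```bash
python3 -m jog '[{"dx":0,"dy":0,"dz":0.1,"ax":0,"ay":0,"az":0},{"dx":0,"dy":0,"dz":0.1,"ax":0,"ay":0,"az":0},{"dx":0,"dy":0,"dz":0,"ax":0,"ay":0,"az":0}]'
```

```text
clock: 8.35
ee_pos: [0.5835, -0.1253, 0.0625]
tcp_rot: [179.9, -0.0, 49.2]
force: [-5.7, 1.5, 17.5]
gripper_width: 0.0458
grasp_force: 30.0
```

It bottoms at the expected height (TCP z .0625, underside ≈ .0485 against .049), with contact force. I'll release, lift and check.

```bash
python3 -m jog '[{"dx":0,"dy":0,"dz":-0.1,"ax":0,"ay":0,"az":0},{"dx":0,"dy":0,"dz":0,"ax":0,"ay":0,"az":0},{"dx":0,"dy":0,"dz":0,"ax":0,"ay":0,"az":0},{"dx":0,"dy":0,"dz":0,"ax":0,"ay":0,"az":0}]' 0.3 20
python3 -m jog '[{"dx":0,"dy":0,"dz":-2,"ax":0,"ay":0,"az":0},{"dx":0,"dy":0,"dz":-3,"ax":0,"ay":0,"az":0},{"dx":0,"dy":0,"dz":-4,"ax":0,"ay":0,"az":0},{"dx":0,"dy":0,"dz":-4,"ax":0,"ay":0,"az":0},{"dx":-2,"dy":0,"dz":-1,"ax":0,"ay":0,"az":0},{"dx":-4,"dy":0,"dz":0,"ax":0,"ay":0,"az":0},{"dx":-2,"dy":0,"dz":0,"ax":0,"ay":0,"az":0},{"dx":0,"dy":0,"dz":0,"ax":0,"ay":0,"az":0},{"dx":0,"dy":0,"dz":0,"ax":0,"ay":0,"az":0}]'
python3 - <<'E'
from h import *
f=grab('wrist'); P=wcloud(f); plan((.433,-.2775,.15),120)
print('hub',*circ(P,(.5828,-.1256),.03,.08,.093)); print('tip',*circ(P,(.5828,-.1256),.015,.11,.13)); print('arms',*circ(P,(.5828,-.1256),.05,.054,.062))
print('arms phase',*harm(P,(.5828,-.1256),.034,.044,.053,.063))
print('spacer',*circ(P,(.433,-.2775),.03,.012,.025)); 
d=P[(abs(P[...,2]-.0375)<.004)&(P[...,0]>.46)&(P[...,0]<.66)&(P[...,1]<-.22)&(P[...,1]>-.36)]; 
for x in np.arange(.465,.56,.01):
    b=d[abs(d[:,0]-x)<.004]; print('%.3f'%x,len(b),b[:,1].min().round(3) if len(b) else '',b[:,1].max().round(3) if len(b) else '')
print(d.min(0))
E
```

```text
clock: 8.68
ee_pos: [0.5834, -0.1253, 0.0615]
tcp_rot: [180.0, 0.0, 49.2]
force: [-0.0, 0.1, -0.4]
gripper_width: 0.0649
grasp_force: 0.0
clock: 9.43
ee_pos: [0.5307, -0.1865, 0.2017]
tcp_rot: [180.0, -0.0, 49.1]
force: [1.1, 0.6, 0.0]
gripper_width: 0.0667
grasp_force: 0.0
clock 9.48 [ 0.5312 -0.1859  0.2016] [ 1.7999e+02 -1.0000e-02  4.9130e+01] F [ 0.1  0.1 -0.9] w 0.0666 gf 0.0 q6 15
  shift cm [-13.35  -1.43   5.16]  az -70.87
hub 1317 [ 0.5822 -0.1262  0.0261] [ 0.5827 -0.126   0.0865] 0.0867
tip 217 [ 0.5825 -0.1256  0.0073] [ 0.5825 -0.1257  0.1158] 0.116
arms 1063 [ 0.5824 -0.1259  0.0428] [ 0.5818 -0.1263  0.0567] 0.0567
arms phase 426 phase 19.5 mag 0.40 [ 17 147  45   0   0 108 105   4   0   0   0   0]
spacer 223 [ 0.4363 -0.2716  0.018 ] [ 0.4396 -0.2683  0.0169] 0.0174
0.465 0  
0.475 115 -0.295 -0.259
0.485 236 -0.302 -0.249
0.495 300 -0.31 -0.248
0.505 345 -0.32 -0.247
0.515 313 -0.32 -0.249
0.525 223 -0.296 -0.251
0.535 148 -0.285 -0.254
0.545 82 -0.271 -0.256
0.555 256 -0.336 -0.258
[ 0.46963949 -0.34707506  0.03352553]
```

The carousel is home: hub top .0867 (.087 expected), arm tops .0567 (.057 expected), phase 19.5°. Now the spacer: I'll close along 36° (yaw 126) to clear the dock, bottle and analyser.

```bash
python3 -m jog '[{"dx":0,"dy":0,"dz":0,"ax":0,"ay":0,"az":-7},{"dx":0,"dy":0,"dz":0,"ax":0,"ay":0,"az":-7},{"dx":0,"dy":0,"dz":0,"ax":0,"ay":0,"az":-7},{"dx":0,"dy":0,"dz":0,"ax":0,"ay":0,"az":-7},{"dx":0,"dy":0,"dz":0,"ax":0,"ay":0,"az":-7},{"dx":0,"dy":0,"dz":0,"ax":0,"ay":0,"az":-7},{"dx":0,"dy":0,"dz":0,"ax":0,"ay":0,"az":-7},{"dx":0,"dy":0,"dz":0,"ax":0,"ay":0,"az":-7},{"dx":0,"dy":0,"dz":0,"ax":0,"ay":0,"az":-7},{"dx":0,"dy":0,"dz":0,"ax":0,"ay":0,"az":-7}]' 0.45
python3 -m jog '[{"dx":0,"dy":0,"dz":0,"ax":0,"ay":0,"az":-7},{"dx":-0.4,"dy":-3.4,"dz":2,"ax":0,"ay":0,"az":0},{"dx":-0.4,"dy":-3.4,"dz":2,"ax":0,"ay":0,"az":0},{"dx":-0.4,"dy":-3.4,"dz":2,"ax":0,"ay":0,"az":0},{"dx":-0.4,"dy":-3.2,"dz":2,"ax":0,"ay":0,"az":0},{"dx":0,"dy":0,"dz":0,"ax":0,"ay":0,"az":0},{"dx":0,"dy":0,"dz":0,"ax":0,"ay":0,"az":0}]'
python3 - <<'E'
from h import *
f=grab('wrist'); save(f,'pics/w5.png'); P=wcloud(f); 
n,c,*r=circ(P,(.433,-.2775),.03,.0125,.025); print(n,c,r)
A=P[(np.hypot(P[...,0]-c[0],P[...,1]-c[1])<.011)&(P[...,2]<.03)]; print('bore pts',len(A))
plan((*c[:2],.006),126)
E
```

```text
clock: 10.32
ee_pos: [0.5318, -0.1848, 0.2013]
tcp_rot: [-180.0, -0.0, 119.6]
force: [-0.2, -0.0, -0.2]
gripper_width: 0.0522
grasp_force: 0.0
clock: 10.9
ee_pos: [0.432, -0.278, 0.1206]
tcp_rot: [-180.0, -0.1, 126.1]
force: [-0.5, -0.8, -0.1]
gripper_width: 0.0526
grasp_force: 0.0
1186 [ 0.4305 -0.2779  0.0201] [array([ 0.43  , -0.2774,  0.0174]), np.float64(0.0175)]
bore pts 437
clock 10.95 [ 0.433  -0.2777  0.1214] [ 1.8000e+02 -2.0000e-02  1.2616e+02] F [ 0.2  0.5 -0.6] w 0.0522 gf 0.0 q6 -76
  shift cm [ 0.13 -0.21 11.54]  az 0.16
```

View pics/w5.png

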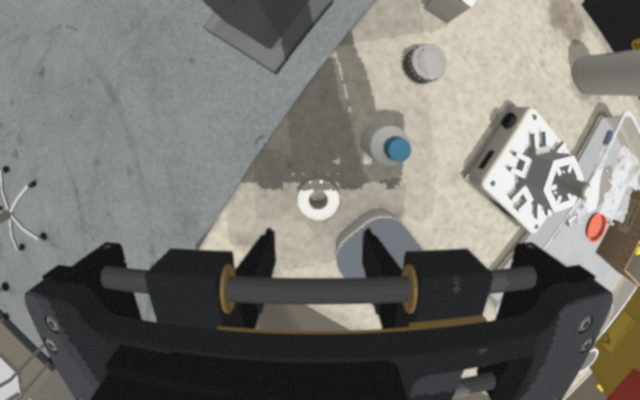

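The spacer is at (318,200), between the fingers' lanes; the dock end is at (370,235) and the bottle at (390,145). Its outer radius measures 20.1 mm, as expected. I'll descend and grip.

```bash
python3 -m jog '[{"dx":0.1,"dy":-0.17,"dz":3,"ax":0,"ay":0,"az":0},{"dx":0,"dy":0,"dz":3,"ax":0,"ay":0,"az":0},{"dx":0,"dy":0,"dz":3,"ax":0,"ay":0,"az":0},{"dx":0,"dy":0,"dz":1.5,"ax":0,"ay":0,"az":0},{"dx":0,"dy":0,"dz":1.0,"ax":0,"ay":0,"az":0},{"dx":0,"dy":0,"dz":0,"ax":0,"ay":0,"az":0},{"dx":0,"dy":0,"dz":0,"ax":0,"ay":0,"az":0}]' 
python3 -m jog '[{"dx":0,"dy":0,"dz":0,"ax":0,"ay":0,"az":0},{"dx":0,"dy":0,"dz":0,"ax":0,"ay":0,"az":0},{"dx":0,"dy":0,"dz":0,"ax":0,"ay":0,"az":0},{"dx":0,"dy":0,"dz":0,"ax":0,"ay":0,"az":0},{"dx":0,"dy":0,"dz":0,"ax":0,"ay":0,"az":0}]' 0.8 25
python3 -m jog '[{"dx":0,"dy":0,"dz":-1,"ax":0,"ay":0,"az":0},{"dx":0,"dy":0,"dz":-3,"ax":0,"ay":0,"az":0},{"dx":0,"dy":0,"dz":-4,"ax":0,"ay":0,"az":0},{"dx":0,"dy":0,"dz":-4,"ax":0,"ay":0,"az":0},{"dx":0,"dy":0,"dz":-4,"ax":0,"ay":0,"az":0},{"dx":0,"dy":0,"dz":-3,"ax":0,"ay":0,"az":0}]' 
python3 -c "
from h import *
plan((.52,-.20,.20),50)"
```

```text
clock: 11.53
ee_pos: [0.4314, -0.2777, 0.0071]
tcp_rot: [180.0, 0.0, 126.3]
force: [0.0, -0.6, 0.0]
gripper_width: 0.0519
grasp_force: 0.0
clock: 11.95
ee_pos: [0.431, -0.2784, 0.0077]
tcp_rot: [180.0, 0.1, 126.2]
force: [0.8, 2.4, 7.5]
gripper_width: 0.0398
grasp_force: 25.0
clock: 12.45
ee_pos: [0.4302, -0.2781, 0.2009]
tcp_rot: [180.0, 0.2, 126.2]
force: [1.1, 0.1, -0.1]
gripper_width: 0.0393
grasp_force: 25.0
clock 12.45 [ 0.4302 -0.2781  0.2009] [179.97   0.18 126.18] F [ 1.1  0.1 -0.1] w 0.0393 gf 25.0 q6 -76
  shift cm [ 1.   11.85  0.09]  az 76.18
```

```bash
python3 -m jog '[{"dx":-0.9,"dy":3.5,"dz":0,"ax":0,"ay":0,"az":0},{"dx":-0.9,"dy":3.5,"dz":0,"ax":0,"ay":0,"az":0},{"dx":-0.9,"dy":3.5,"dz":0,"ax":0,"ay":0,"az":0},{"dx":-0.9,"dy":3.5,"dz":0,"ax":0,"ay":0,"az":0},{"dx":-0.9,"dy":3.5,"dz":0,"ax":0,"ay":0,"az":0},{"dx":-0.9,"dy":3.5,"dz":0,"ax":0,"ay":0,"az":0},{"dx":0,"dy":0,"dz":0,"ax":0,"ay":0,"az":0},{"dx":0,"dy":0,"dz":0,"ax":0,"ay":0,"az":0},{"dx":0,"dy":0,"dz":0,"ax":0,"ay":0,"az":0}]' 
cat >> h.py <<'E'
def hand(f,h0,h1,rad=.027):
    """points of the held part near top plane: tool frame"""
    P=wcloud(f); s=f['state']; Q=(P-s['ee_pos'])@pose(s)[:3,:3]
    m=(np.hypot(Q[...,0],Q[...,1])<rad)&(Q[...,2]<h1)&(Q[...,2]>h0)
    return P,Q,m
E
python3 - <<'E'
from h import *
f=grab('wrist'); P,Q,m=hand(f,-.03,.03); vv,uu=np.nonzero(m); print(m.sum(),uu.min(),uu.max(),vv.min(),vv.max())
print(np.histogram(Q[m][:,2],24,(-.03,.03)))
px=wpix(f,[[.5828,-.1256,.117]])[0]; print('tip px',px, *circ(P,(.5828,-.1256),.015,.11,.13)); print('hub',*circ(P,(.5828,-.1256),.03,.08,.093))
print('tip centre', refine(f,[px],.117,8)); plan((.583,-.1255,.15))
im=f['pixels'][:,:,::-1]; u,v=px.astype(int); a=cv2.resize(im[v-30:v+30,u-30:u+30],(390,390),interpolation=cv2.INTER_CUBIC)
u,v=int(uu.mean()),int(vv.mean()); b=cv2.resize(im[v-50:v+50,u-50:u+50],(390,390),interpolation=cv2.INTER_CUBIC); print('crop b origin',u-50,v-50)
cv2.imwrite('pics/w6.png',np.hstack([a,b]))
E
```

```text
clock: 13.2
ee_pos: [0.631, -0.1976, 0.197]
tcp_rot: [-180.0, -0.0, 126.2]
force: [0.3, 0.6, -0.8]
gripper_width: 0.0395
grasp_force: 25.0
4175 271 367 212 277
(array([  62,   81,   79,   69,   72,   76,   72, 1004, 1770,  202,  187,
        167,  141,  128,   60,    5,    0,    0,    0,    0,    0,    0,
          0,    0]), array([-0.03  , -0.0275, -0.025 , -0.0225, -0.02  , -0.0175, -0.015 ,
       -0.0125, -0.01  , -0.0075, -0.005 , -0.0025,  0.    ,  0.0025,
        0.005 ,  0.0075,  0.01  ,  0.0125,  0.015 ,  0.0175,  0.02  ,
        0.0225,  0.025 ,  0.0275,  0.03  ]))
tip px [323.78398463 103.05304325] 228 [ 0.5828 -0.1259  0.0072] [ 0.5828 -0.1258  0.1159] 0.1162
hub 1358 [ 0.5827 -0.1259  0.026 ] [ 0.5825 -0.1262  0.0865] 0.0867
tip centre (array([[323.63781661, 102.78843289]]), array([[ 0.58257996, -0.12549664,  0.117     ]]))
clock 13.25 [ 0.6308 -0.1979  0.1971] [-1.7998e+02 -1.0000e-02  1.2616e+02] F [ 0.3 -0.1 -0.9] w 0.0395 gf 25.0 q6 -59
  shift cm [8.67 0.42 4.71]
crop b origin 268 196
```

View pics/w6.png

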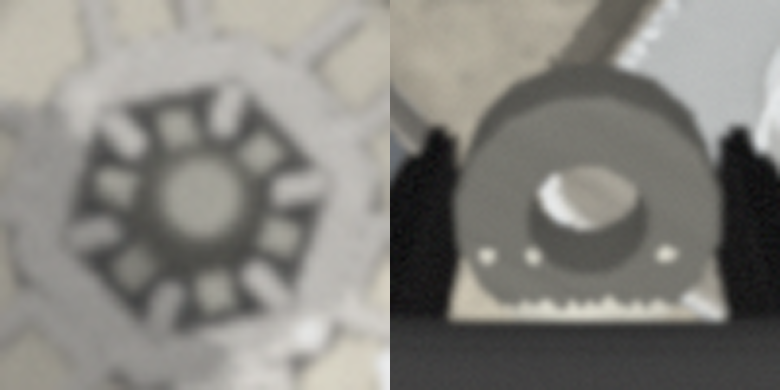

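The left crop shows the meshed spline: the carousel's inner teeth sit between the stub's teeth, with the tip at (202,197). The right crop shows the spacer level in the grip, with its bore centre near (588,218). Now its centre in the tool frame.

```bash
python3 - <<'E'
from h import *
f=load('wrist'); P,Q,m=hand(f,-.0125,-.0078,.026); A=Q[m]; print('z',np.median(A[:,2]))
z=np.median(A[:,2]); s=f['state']
# cast pixels on the top plane
def top(u,v): 
    w=wonz(f,np.array(u,float),np.array(v,float),s['ee_pos'][2]-z); return (w-s['ee_pos'])@pose(s)[:3,:3]
L=lambda x,y:((x-390)/3.9+268-.4,y/3.9+196-.4)
e=np.array([L(530,215),L(645,215),L(588,166),L(588,273),L(455,200),L(722,200),L(588,96)]); print(top(*e.T).round(4))
b=A[abs(A[:,1])<.003]; x=np.sort(b[:,0]); g=np.diff(x); i=g.argmax(); print('bore gap',x[i],x[i+1],'front',np.percentile(x,99))
# outer rim circle fit, front half
th=np.arctan2(A[:,1],A[:,0]); pts=[]
for t in np.radians(np.arange(-70,71,10)):
    k=abs(th-t)<.06; pts.append(A[k][np.hypot(*A[k][:,:2].T).argmax(),:2])
pts=np.array(pts); M=np.c_[2*pts,np.ones(len(pts))]; X=np.linalg.lstsq(M,(pts**2).sum(1),rcond=None)[0]; print('rim fit',X[:2],np.sqrt(X[2]+X[:2]@X[:2]))
E
```

```text
z -0.00978141093664003
[[ 0.0015 -0.009  -0.0098]
 [ 0.0016  0.0078 -0.0098]
 [ 0.0093 -0.0005 -0.0098]
 [-0.008  -0.0005 -0.0098]
 [ 0.0038 -0.0199 -0.0098]
 [ 0.0039  0.0189 -0.0098]
 [ 0.0199 -0.0006 -0.0098]]
bore gap -0.007288392304106767 0.008136554065997934 front 0.019711991671996762
rim fit [-0.00374299 -0.00022211] 0.023718427539881494
```

```bash
python3 -m jog '[{"dx":2.9,"dy":0.14,"dz":1.8,"ax":0,"ay":0,"az":0},{"dx":2.9,"dy":0.14,"dz":1.8,"ax":0,"ay":0,"az":0},{"dx":2.87,"dy":0.14,"dz":1.8,"ax":0,"ay":0,"az":0},{"dx":0,"dy":0,"dz":0,"ax":0,"ay":0,"az":0},{"dx":0,"dy":0,"dz":0,"ax":0,"ay":0,"az":0},{"dx":0,"dy":0,"dz":0,"ax":0,"ay":0,"az":0}]' 
python3 - <<'E'
from h import *
for i in range(3): f=grab('wrist'); plan((.583,-.1256,.14))
E
```

```text
clock: 13.75
ee_pos: [0.5842, -0.1262, 0.1437]
tcp_rot: [180.0, 0.1, 126.1]
force: [-0.6, -0.4, -1.3]
gripper_width: 0.0394
grasp_force: 25.0
clock 13.80 [ 0.5844 -0.1264  0.1437] [1.7994e+02 1.0000e-01 1.2612e+02] F [-0.1  0.3 -0.7] w 0.0394 gf 25.0 q6 -55
  shift cm [ 0.15 -0.07  0.37]
clock 13.85 [ 0.5845 -0.1264  0.1436] [1.7995e+02 9.0000e-02 1.2612e+02] F [-0.1  0.4  0.1] w 0.0398 gf 25.0 q6 -55
  shift cm [ 0.15 -0.07  0.36]
clock 13.90 [ 0.5844 -0.1263  0.1434] [1.7996e+02 8.0000e-02 1.2612e+02] F [ 0.3  0.3 -0.1] w 0.0390 gf 25.0 q6 -55
  shift cm [ 0.14 -0.07  0.34]
```

```bash
python3 -m jog '[{"dx":0.14,"dy":-0.07,"dz":0.5,"ax":0,"ay":0,"az":0},{"dx":0,"dy":0,"dz":0.5,"ax":0,"ay":0,"az":0},{"dx":0,"dy":0,"dz":0,"ax":0,"ay":0,"az":0},{"dx":0,"dy":0,"dz":0,"ax":0,"ay":0,"az":0}]'
python3 -c "
from h import *
for i in range(2): f=grab('wrist'); plan((.583,-.1256,.12))"
python3 -m jog '[{"dx":0,"dy":0,"dz":0.4,"ax":0,"ay":0,"az":0},{"dx":0,"dy":0,"dz":0.4,"ax":0,"ay":0,"az":0},{"dx":0,"dy":0,"dz":0.4,"ax":0,"ay":0,"az":0},{"dx":0,"dy":0,"dz":0,"ax":0,"ay":0,"az":0}]'
```

```text
clock: 14.23
ee_pos: [0.5824, -0.1246, 0.1321]
tcp_rot: [-180.0, -0.0, 126.2]
force: [-0.0, -0.9, -1.0]
gripper_width: 0.0395
grasp_force: 25.0
clock 14.28 [ 0.5825 -0.1246  0.1324] [-1.7998e+02 -2.0000e-02  1.2618e+02] F [ 0.2 -0.6 -0.1] w 0.0396 gf 25.0 q6 -55
  shift cm [-0.11 -0.02  1.24]
clock 14.33 [ 0.5826 -0.1246  0.1326] [-179.99    0.    126.18] F [ 0.1  0.2 -0. ] w 0.0395 gf 25.0 q6 -55
  shift cm [-0.11 -0.03  1.26]
clock: 14.67
ee_pos: [0.5822, -0.1244, 0.1196]
tcp_rot: [-180.0, -0.1, 126.2]
force: [-1.3, -0.9, -1.4]
gripper_width: 0.039
grasp_force: 25.0
```

```bash
python3 -m jog '[{"dx":-0.05,"dy":0,"dz":0.4,"ax":0,"ay":0,"az":0},{"dx":0,"dy":0,"dz":0.4,"ax":0,"ay":0,"az":0},{"dx":0,"dy":0,"dz":0.4,"ax":0,"ay":0,"az":0},{"dx":0,"dy":0,"dz":0.4,"ax":0,"ay":0,"az":0},{"dx":0,"dy":0,"dz":0,"ax":0,"ay":0,"az":0}]'
python3 -m jog '[{"dx":0,"dy":0,"dz":0.4,"ax":0,"ay":0,"az":0},{"dx":0,"dy":0,"dz":0.3,"ax":0,"ay":0,"az":0},{"dx":0,"dy":0,"dz":0.1,"ax":0,"ay":0,"az":0},{"dx":0,"dy":0,"dz":0,"ax":0,"ay":0,"az":0}]'
```

```text
clock: 15.08
ee_pos: [0.5825, -0.1248, 0.1037]
tcp_rot: [-180.0, -0.1, 126.2]
force: [-0.2, 0.2, -1.3]
gripper_width: 0.0393
grasp_force: 25.0
clock: 15.42
ee_pos: [0.5827, -0.1249, 0.0963]
tcp_rot: [-180.0, -0.0, 126.2]
force: [-0.9, 0.5, -1.0]
gripper_width: 0.0393
grasp_force: 25.0
```

```bash
python3 -m jog '[{"dx":0,"dy":0,"dz":0.1,"ax":0,"ay":0,"az":0},{"dx":0,"dy":0,"dz":0.1,"ax":0,"ay":0,"az":0},{"dx":0,"dy":0,"dz":0,"ax":0,"ay":0,"az":0}]'
```

```text
clock: 15.67
ee_pos: [0.5829, -0.1249, 0.0948]
tcp_rot: [180.0, 0.0, 126.2]
force: [-0.3, 0.2, -0.2]
gripper_width: 0.0394
grasp_force: 25.0
```

```bash
python3 -m jog '[{"dx":0,"dy":0,"dz":0.1,"ax":0,"ay":0,"az":0},{"dx":0,"dy":0,"dz":0,"ax":0,"ay":0,"az":0},{"dx":0,"dy":0,"dz":0,"ax":0,"ay":0,"az":0}]'
```

```text
clock: 15.92
ee_pos: [0.583, -0.1249, 0.0947]
tcp_rot: [180.0, 0.1, 126.2]
force: [-1.7, 1.3, 9.3]
gripper_width: 0.0394
grasp_force: 25.0
```

Contact came at TCP z .0947, as predicted (.095). I'll release, lift and go to the cap.

```bash
python3 -m jog '[{"dx":0,"dy":0,"dz":-0.1,"ax":0,"ay":0,"az":0},{"dx":0,"dy":0,"dz":0,"ax":0,"ay":0,"az":0},{"dx":0,"dy":0,"dz":0,"ax":0,"ay":0,"az":0},{"dx":0,"dy":0,"dz":0,"ax":0,"ay":0,"az":0}]' 0.4 20
python3 -m jog '[{"dx":0,"dy":0,"dz":-2,"ax":0,"ay":0,"az":0},{"dx":0,"dy":0,"dz":-3,"ax":0,"ay":0,"az":0},{"dx":0,"dy":0,"dz":-4,"ax":0,"ay":0,"az":0},{"dx":0,"dy":0,"dz":-1,"ax":0,"ay":0,"az":0},{"dx":0,"dy":0,"dz":0,"ax":0,"ay":0,"az":7.1},{"dx":0,"dy":0,"dz":0,"ax":0,"ay":0,"az":7.1},{"dx":0,"dy":0,"dz":0,"ax":0,"ay":0,"az":7.1},{"dx":0,"dy":0,"dz":0,"ax":0,"ay":0,"az":7.1},{"dx":0,"dy":0,"dz":0,"ax":0,"ay":0,"az":7.1},{"dx":0,"dy":0,"dz":0,"ax":0,"ay":0,"az":0.6}]'
python3 -m jog '[{"dx":0.2,"dy":-3.7,"dz":0,"ax":0,"ay":0,"az":0},{"dx":0.2,"dy":-3.7,"dz":1,"ax":0,"ay":0,"az":0},{"dx":0.2,"dy":-3.7,"dz":2,"ax":0,"ay":0,"az":0},{"dx":0.2,"dy":-3.7,"dz":3,"ax":0,"ay":0,"az":0},{"dx":0,"dy":0,"dz":1,"ax":0,"ay":0,"az":0},{"dx":0,"dy":0,"dz":0,"ax":0,"ay":0,"az":0},{"dx":0,"dy":0,"dz":0,"ax":0,"ay":0,"az":0}]'
python3 - <<'E'
from h import *
f=grab('wrist'); P=wcloud(f)
n,c,*r=circ(P,(.435,-.118),.025,.025,.035); print(n,c,r); plan((*c[:2],.008),90)
print('spacer',*circ(P,(.583,-.1255),.026,.1,.11))
E
```

```text
clock: 16.25
ee_pos: [0.5828, -0.1249, 0.0945]
tcp_rot: [-180.0, -0.0, 126.2]
force: [1.1, -0.4, 0.3]
gripper_width: 0.056
grasp_force: 0.0
clock: 17.08
ee_pos: [0.5828, -0.1249, 0.1943]
tcp_rot: [-180.0, -0.0, 89.8]
force: [0.5, 0.3, -0.2]
gripper_width: 0.0572
grasp_force: 0.0
clock: 17.67
ee_pos: [0.4406, -0.1177, 0.1289]
tcp_rot: [180.0, 0.0, 90.2]
force: [0.3, 0.3, 0.4]
gripper_width: 0.0571
grasp_force: 0.0
1060 [ 0.4337 -0.1176  0.0176] [array([ 0.4336, -0.117 ,  0.0298]), np.float64(0.0299)]
clock 17.72 [ 0.4411 -0.1178  0.1292] [1.7992e+02 4.0000e-02 9.0190e+01] F [ 0.  -0.6 -0. ] w 0.0570 gf 0.0 q6 -23
  shift cm [ 0.03 -0.76 12.12]  az 0.19
spacer 1326 [ 0.5817 -0.1248  0.0202] [ 0.5784 -0.1227  0.1043] 0.1044
```

The spacer is seated, top at .1044 (.105 expected). Now the cap.

```bash
python3 -m jog '[{"dx":0.03,"dy":-0.74,"dz":2,"ax":0,"ay":0,"az":0},{"dx":0,"dy":0,"dz":3,"ax":0,"ay":0,"az":0},{"dx":0,"dy":0,"dz":3,"ax":0,"ay":0,"az":0},{"dx":0,"dy":0,"dz":2.5,"ax":0,"ay":0,"az":0},{"dx":0,"dy":0,"dz":1.6,"ax":0,"ay":0,"az":0},{"dx":0,"dy":0,"dz":0,"ax":0,"ay":0,"az":0},{"dx":0,"dy":0,"dz":0,"ax":0,"ay":0,"az":0}]' 
python3 -m jog '[{"dx":0,"dy":0,"dz":0,"ax":0,"ay":0,"az":0},{"dx":0,"dy":0,"dz":0,"ax":0,"ay":0,"az":0},{"dx":0,"dy":0,"dz":0,"ax":0,"ay":0,"az":0},{"dx":0,"dy":0,"dz":0,"ax":0,"ay":0,"az":0},{"dx":0,"dy":0,"dz":0,"ax":0,"ay":0,"az":0},{"dx":0,"dy":0,"dz":0,"ax":0,"ay":0,"az":0}]' 0.85 20
python3 -m jog '[{"dx":0,"dy":0,"dz":-1,"ax":0,"ay":0,"az":0},{"dx":0,"dy":0,"dz":-3,"ax":0,"ay":0,"az":0},{"dx":0,"dy":0,"dz":-4,"ax":0,"ay":0,"az":0},{"dx":0,"dy":0,"dz":-4,"ax":0,"ay":0,"az":0},{"dx":0,"dy":0,"dz":-4,"ax":0,"ay":0,"az":0},{"dx":0,"dy":0,"dz":-3,"ax":0,"ay":0,"az":0},{"dx":0,"dy":0,"dz":0,"ax":0,"ay":0,"az":0},{"dx":0,"dy":0,"dz":0,"ax":0,"ay":0,"az":0}]' 
python3 -c "
from h import *
plan((.5828,-.2056,.20),90)"
```

```text
clock: 18.3
ee_pos: [0.4333, -0.1172, 0.0077]
tcp_rot: [-180.0, -0.0, 90.2]
force: [0.6, 0.3, 0.3]
gripper_width: 0.057
grasp_force: 0.0
clock: 18.8
ee_pos: [0.433, -0.1173, 0.0084]
tcp_rot: [179.9, 0.0, 90.1]
force: [-0.5, 1.2, 7.8]
gripper_width: 0.0334
grasp_force: 20.0
clock: 19.47
ee_pos: [0.4328, -0.1172, 0.199]
tcp_rot: [179.8, 0.1, 90.1]
force: [-0.4, 0.0, -0.8]
gripper_width: 0.0336
grasp_force: 20.0
clock 19.47 [ 0.4328 -0.1172  0.199 ] [1.798e+02 9.000e-02 9.009e+01] F [-0.4  0.  -0.8] w 0.0336 gf 20.0 q6 -24
  shift cm [-8.86 14.99 -0.03]  az 0.09
```

```bash
python3 -m jog '[{"dx":-1.78,"dy":3,"dz":0,"ax":0,"ay":0,"az":0},{"dx":-1.78,"dy":3,"dz":0,"ax":0,"ay":0,"az":0},{"dx":-1.78,"dy":3,"dz":0,"ax":0,"ay":0,"az":0},{"dx":-1.78,"dy":3,"dz":0,"ax":0,"ay":0,"az":0},{"dx":-1.76,"dy":3,"dz":0,"ax":0,"ay":0,"az":0},{"dx":0,"dy":0,"dz":0,"ax":0,"ay":0,"az":0},{"dx":0,"dy":0,"dz":0,"ax":0,"ay":0,"az":0},{"dx":0,"dy":0,"dz":0,"ax":0,"ay":0,"az":0},{"dx":0,"dy":0,"dz":0,"ax":0,"ay":0,"az":0}]' 
python3 - <<'E'
from h import *
f=grab('wrist'); P,Q,m=hand(f,-.03,-.015,.022); A=Q[m]; z=np.median(A[:,2]); print('top z',z,len(A))
A=A[abs(A[:,2]-z)<.002]; print('front x',np.percentile(A[:,0],99.5),'y range',np.percentile(A[:,1],[.5,99.5]))
th=np.arctan2(A[:,1],A[:,0])
for t in(-60,-30,0,30,60):
    k=abs(th-np.radians(t))<.06; print(t,np.hypot(*A[k][:,:2].T).max().round(4) if k.any() else None)
print('spacer',*circ(P,(.583,-.1255),.026,.1,.108),'tip',*circ(P,(.5828,-.1256),.012,.112,.13)); 
px=wpix(f,[[.5828,-.1256,.117]])[0]; print('tip c',px,refine(f,[px],.117,8))
plan((.5828,-.1256,.14),90)
im=f['pixels'][:,:,::-1]; u,v=px.astype(int); a=cv2.resize(im[v-30:v+30,u-30:u+30],(390,390),interpolation=cv2.INTER_CUBIC)
vv,uu=np.nonzero(m);u,v=int(uu.mean()),int(vv.mean()); b=cv2.resize(im[v-50:v+50,u-50:u+50],(390,390),interpolation=cv2.INTER_CUBIC); cv2.imwrite('pics/w7.png',np.hstack([a,b]))
E
```

```text
clock: 20.22
ee_pos: [0.5816, -0.205, 0.1967]
tcp_rot: [-179.9, -0.0, 90.1]
force: [-0.7, -0.1, -0.6]
gripper_width: 0.0335
grasp_force: 20.0
top z -0.021424392167751532 2813
front x 0.015528605153913388 y range [-0.01740868  0.01692488]
-60 0.0218
-30 0.0162
0 0.0159
30 0.0163
60 0.0218
spacer 1393 [ 0.5823 -0.125   0.0203] [ 0.5822 -0.1251  0.1046] 0.1047 tip 219 [ 0.5825 -0.1254  0.0072] [ 0.5825 -0.1255  0.1159] 0.1161
tip c [320.85603188 111.4202528 ] (array([[320.73417722, 111.07805907]]), array([[ 0.58270223, -0.12532448,  0.117     ]]))
clock 20.27 [ 0.5818 -0.2051  0.1972] [-1.7994e+02 -2.0000e-02  9.0100e+01] F [-0.1  0.4 -0.4] w 0.0332 gf 20.0 q6 -26
  shift cm [7.94 0.12 5.73]  az 0.10
```

View pics/w7.png

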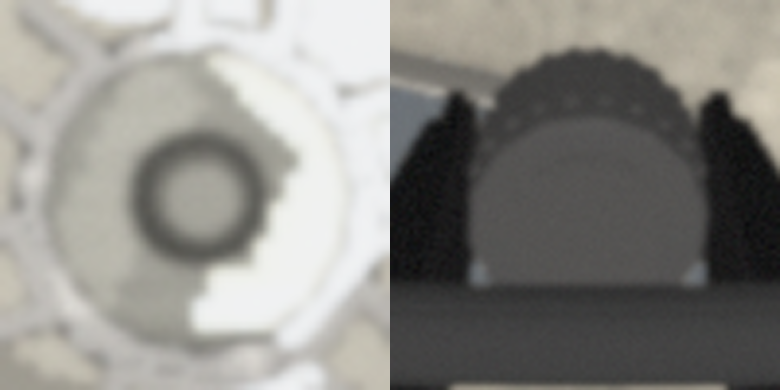

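The left crop shows the spacer seated flat and concentric with the tip at (200,198). The right crop shows the cap upright in the grip. Moving over the stub.

```bash
python3 -m jog '[{"dx":2.67,"dy":0.03,"dz":1.9,"ax":0,"ay":0,"az":0},{"dx":2.67,"dy":0.03,"dz":1.9,"ax":0,"ay":0,"az":0},{"dx":2.67,"dy":0.03,"dz":1.9,"ax":0,"ay":0,"az":0},{"dx":0,"dy":0,"dz":0,"ax":0,"ay":0,"az":0},{"dx":0,"dy":0,"dz":0,"ax":0,"ay":0,"az":0},{"dx":0,"dy":0,"dz":0,"ax":0,"ay":0,"az":0},{"dx":0,"dy":0,"dz":0,"ax":0,"ay":0,"az":0},{"dx":0,"dy":0,"dz":0,"ax":0,"ay":0,"az":0}]' 
python3 - <<'E'
from h import *
for i in range(2): f=grab('wrist'); plan((.5826,-.1248,.13),90)
E
```

```text
clock: 20.93
ee_pos: [0.5836, -0.1265, 0.1414]
tcp_rot: [179.9, 0.0, 90.0]
force: [0.2, -0.3, 0.1]
gripper_width: 0.0335
grasp_force: 20.0
clock 20.98 [ 0.5835 -0.1264  0.1413] [1.7993e+02 3.0000e-02 9.0030e+01] F [ 0.   0.  -0.6] w 0.0334 gf 20.0 q6 -19
  shift cm [ 0.16 -0.09  1.13]  az 0.03
clock 21.03 [ 0.5835 -0.1263  0.1411] [1.7995e+02 2.0000e-02 9.0030e+01] F [-0.5  0.8 -0.2] w 0.0334 gf 20.0 q6 -19
  shift cm [ 0.15 -0.09  1.11]  az 0.03
```

```bash
python3 -m jog '[{"dx":0.1,"dy":-0.06,"dz":0.5,"ax":0,"ay":0,"az":0},{"dx":0,"dy":0,"dz":0,"ax":0,"ay":0,"az":0},{"dx":0,"dy":0,"dz":0,"ax":0,"ay":0,"az":0},{"dx":0,"dy":0,"dz":0,"ax":0,"ay":0,"az":0},{"dx":0,"dy":0,"dz":0,"ax":0,"ay":0,"az":0},{"dx":0,"dy":0,"dz":0,"ax":0,"ay":0,"az":0}]' 
python3 - <<'E'
from h import *
for i in range(3): f=grab('wrist'); plan((.5826,-.1248,.12),90)
E
```

```text
clock: 21.53
ee_pos: [0.5829, -0.1246, 0.1357]
tcp_rot: [180.0, 0.0, 90.1]
force: [0.3, 0.2, -0.5]
gripper_width: 0.0331
grasp_force: 20.0
clock 21.58 [ 0.5828 -0.1246  0.1357] [1.7999e+02 1.0000e-02 9.0090e+01] F [-1.2 -0.3 -0.6] w 0.0333 gf 20.0 q6 -18
  shift cm [-0.02 -0.02  1.57]  az 0.09
clock 21.63 [ 0.5828 -0.1245  0.1357] [1.7999e+02 1.0000e-02 9.0090e+01] F [-0.2  1.3  0.3] w 0.0336 gf 20.0 q6 -18
  shift cm [-0.02 -0.02  1.57]  az 0.09
clock 21.68 [ 0.5828 -0.1246  0.1357] [1.7999e+02 1.0000e-02 9.0090e+01] F [ 0.3  0.5 -0.3] w 0.0337 gf 20.0 q6 -18
  shift cm [-0.02 -0.02  1.57]  az 0.09
```

```bash
python3 -m jog '[{"dx":-0.02,"dy":-0.02,"dz":0.4,"ax":0,"ay":0,"az":0},{"dx":0,"dy":0,"dz":0.4,"ax":0,"ay":0,"az":0},{"dx":0,"dy":0,"dz":0.4,"ax":0,"ay":0,"az":0},{"dx":0,"dy":0,"dz":0.3,"ax":0,"ay":0,"az":0},{"dx":0,"dy":0,"dz":0,"ax":0,"ay":0,"az":0},{"dx":0,"dy":0,"dz":0,"ax":0,"ay":0,"az":0}]'
```

```text
clock: 22.18
ee_pos: [0.5825, -0.1247, 0.1204]
tcp_rot: [-180.0, -0.0, 90.1]
force: [0.2, 0.2, -0.6]
gripper_width: 0.0332
grasp_force: 20.0
```

```bash
python3 -m jog '[{"dx":0,"dy":0,"dz":0.3,"ax":0,"ay":0,"az":0},{"dx":0,"dy":0,"dz":0.2,"ax":0,"ay":0,"az":0},{"dx":0,"dy":0,"dz":0,"ax":0,"ay":0,"az":0},{"dx":0,"dy":0,"dz":0,"ax":0,"ay":0,"az":0}]'
python3 -m jog '[{"dx":0,"dy":0,"dz":0.1,"ax":0,"ay":0,"az":0},{"dx":0,"dy":0,"dz":0.1,"ax":0,"ay":0,"az":0},{"dx":0,"dy":0,"dz":0,"ax":0,"ay":0,"az":0}]'
python3 -m jog '[{"dx":0,"dy":0,"dz":0.1,"ax":0,"ay":0,"az":0},{"dx":0,"dy":0,"dz":0,"ax":0,"ay":0,"az":0},{"dx":0,"dy":0,"dz":0,"ax":0,"ay":0,"az":0}]'
```

```text
clock: 22.52
ee_pos: [0.5825, -0.1248, 0.1155]
tcp_rot: [-180.0, 0.0, 90.1]
force: [-0.0, 0.5, -0.7]
gripper_width: 0.0332
grasp_force: 20.0
clock: 22.77
ee_pos: [0.5826, -0.1248, 0.1135]
tcp_rot: [180.0, 0.0, 90.1]
force: [1.2, -0.2, 0.3]
gripper_width: 0.0336
grasp_force: 20.0
clock: 23.02
ee_pos: [0.5827, -0.1248, 0.1134]
tcp_rot: [180.0, 0.0, 90.1]
force: [-2.1, 1.3, 6.3]
gripper_width: 0.0335
grasp_force: 20.0
```

Contact came at .1134 (.1136 predicted). I'll release, retreat and verify everything.

```bash
python3 -m jog '[{"dx":0,"dy":0,"dz":-0.1,"ax":0,"ay":0,"az":0},{"dx":0,"dy":0,"dz":0,"ax":0,"ay":0,"az":0},{"dx":0,"dy":0,"dz":0,"ax":0,"ay":0,"az":0},{"dx":0,"dy":0,"dz":0,"ax":0,"ay":0,"az":0}]' 0.4 20
python3 -m jog '[{"dx":0,"dy":0,"dz":-2,"ax":0,"ay":0,"az":0},{"dx":0,"dy":0,"dz":-3,"ax":0,"ay":0,"az":0},{"dx":0,"dy":0,"dz":-4,"ax":0,"ay":0,"az":0},{"dx":0,"dy":-1,"dz":-2,"ax":0,"ay":0,"az":0},{"dx":-3,"dy":-2,"dz":0,"ax":0,"ay":0,"az":0},{"dx":-3,"dy":-2,"dz":0,"ax":0,"ay":0,"az":0},{"dx":-2,"dy":-2,"dz":0,"ax":0,"ay":0,"az":0},{"dx":0,"dy":0,"dz":0,"ax":0,"ay":0,"az":0},{"dx":0,"dy":0,"dz":0,"ax":0,"ay":0,"az":0}]'
python3 - <<'E'
from h import *
f=grab('wrist'); P=wcloud(f); save(f,'pics/w8.png'); c=(.5826,-.1254)
for n,r,a,b in(('cap',.025,.128,.145),('spacer',.026,.1,.11),('hub',.03,.08,.093),('arms',.05,.053,.062)): print(n,*circ(P,c,r,a,b))
for n,c,r,a,b in(('box',(.415,-.0475),.035,.05,.07),('sal',(.447,-.2),.03,.06,.09),('jar',(.412,.116),.03,.03,.06),('pot',(.432,.203),.03,.07,.1)):
    try: print(n,*circ(P,c,r,a,b))
    except Exception: print(n,'not in view')
E
```

```text
clock: 23.35
ee_pos: [0.5826, -0.1248, 0.1135]
tcp_rot: [-180.0, 0.0, 90.1]
force: [0.3, 0.2, -0.2]
gripper_width: 0.054
grasp_force: 0.0
clock: 24.1
ee_pos: [0.5121, -0.2058, 0.2238]
tcp_rot: [180.0, 0.0, 89.9]
force: [0.2, 0.9, 0.2]
gripper_width: 0.0569
grasp_force: 0.0
cap 1204 [ 0.5822 -0.1253  0.018 ] [ 0.5808 -0.1258  0.1345] 0.1348
spacer 210 [ 0.5803 -0.1253  0.0198] [ 0.5694 -0.1241  0.1046] 0.1044
hub 410 [ 0.5815 -0.1266  0.0263] [ 0.5701 -0.13    0.0866] 0.0866
arms 814 [ 0.5823 -0.1259  0.043 ] [ 0.5713 -0.1263  0.0565] 0.0565
box 747 [ 0.4138 -0.0474  0.0216] [ 0.4145 -0.0481  0.0575] 0.0578
sal 252 [ 0.4468 -0.2009  0.0091] [ 0.4475 -0.2     0.0761] 0.0774
jar 0 [0. 0. 0.] [nan nan nan] nan
pot 0 [0. 0. 0.] [nan nan nan] nanh.py:46: RuntimeWarning: Mean of empty slice.
  (x,y),r=cv2.minEnclosingCircle(Q[:,:2].astype(np.float32)); return len(Q),np.array([x,y,r]).round(4),Q.mean(0).round(4),np.median(Q[:,2]).round(4)
  ret = um.true_divide(
  return _methods._mean(a, axis=axis, dtype=dtype,
  ret = ret.dtype.type(ret / rcount)
```

View pics/w8.png

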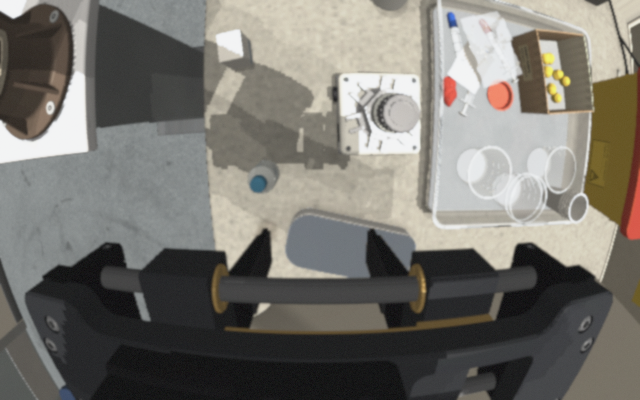

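The picture shows the stack assembled on the base at (395,112), the gripper clear of it, and the carton at (230,45) and bottle at (260,182) where they were. The cap top is at .1348 (.135 expected). Handing in.

```bash
python3 -c "
from plant import robot
print(robot.close_job())"
```

```text
the job is handed in; nothing more can be done
None
```

The mixer is back together and handed in at about 24 s: carousel meshed and home, spacer on its hub, cap on the spacer, each at its expected height within 1 mm; the carton and bottle measured unmoved, the other bystanders were not re-measured, and no verdict was shown.

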